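# Lay up the guest tray at the pass

## Robot

A 6-joint arm with a two-finger parallel gripper is mounted at the origin on the work surface. World frame = base frame: x ahead of the robot, y to its left, z up, the work surface at z = 0. Lengths are in m, angles in rad, forces in N, time in s.
With the tool pointing down it reaches from about 0.425 to 1.125 m from the base axis. Payload 14.9 kg.
Tool frame: the origin (TCP) lies midway between the tips of the shut fingers; the grasp point (between the pads) lies 19 mm behind it; z points along the fingers, y is the line along which they close (so a half turn about z gives the same grasp; the last joint's range is limited). The gripper opens to 91 mm and grips with 3 to 60 N. Pads are 32 mm wide; open, the fingers measure 118 mm over their backs; the gripper's body (76 mm by 178 mm) begins 60 mm behind the grasp point.
Start: joints at [1.265, 0.379, 1.734, -0, 1.028, -0.033], TCP at [0.189, 0.674, 0.214] pointing down, gripper open.
Joint ranges: [-2.77, 2.77], [-0.74, 2.19], [0, 2.66], [-1.06, 4.2], [0.31, 2.87], [-3.08, 3.08]. Speed limits (rad/s): [1.89, 1.89, 2.39, 3.14, 3.14, 3.14].

## Interface

Orientations are given as [roll, pitch, yaw] about the fixed x, y, z axes, in that order (R = Rz(yaw) Ry(pitch) Rx(roll)).
In Python, from bench import manip gives the robot as it stands. The module is installed in compiled form; this text tells all that it offers.
- The arm moves only by the shell command python3 -m creep 'ROWS'. ROWS is a JSON object of lists of equal length, an entry for each row: "travel": the shift along the tool's x, y, z in cm, a list of three; "dr": the turn, a rotation vector about the tool's x, y, z in degrees, a list of three; "jaw": the opening, from 0 (shut) to 1 (fully open). In form: {"travel": [[tx, ty, tz], ...], "dr": [[wx, wy, wz], ...], "jaw": [jaw, ...]}. A call has 1 to 12 rows; each row shifts and turns the commanded pose from where the row before left it, along the tool's axes as they then stand; what a row does not reach is not made up. A row lasts 1/12 s, in which the tool goes at most 41.7 mm and 7.16 degrees, less where a joint would pass 70% of its speed; a pose out of reach is approached as far as the arm can. A call is refused whole if a number of a shift passes 4.17 or a number of a turn 7.16, either way. A call with a gripper value outside its range is refused whole. The fingers move at their own pace and stop on an object; the grip force is fixed at half the most. Time passes only in rows, so rows that do not move let the fingers close. It gives the time, the measured TCP pose, the force, the opening and the grip force at its end, in the units of the state.
- manip.read_state(): the state, without advancing time (a new reading comes with each control period).
- manip.capture(name): name is "scene" or "top"; returns a dict with "frame" (400x640x3 uint8, red, green, blue), "camera_matrix" (3x3 intrinsics, pixels), "D" ([k1, k2, p1, p2, k3] as OpenCV has them; the pictures are not rectified), "position" and "orientation" of the camera in the world. Camera axes: x right, y down, z forward; pixel columns grow to the right and rows downward; lengths in m; the calibration is good to about 2 mm. A picture is of the moment at which its call begins. There is no depth.
- manip.job_done(): hands the job in; it is judged then, once.
The state is a dict: "clock": time; "qpos": joint angles; "qvel": joint speeds; "joint_efforts": joint torques, N m; "tool_pos": TCP position; "orientation": TCP orientation; "force": force on the tool from outside, world axes, zero at the start; "moment": the same for the moment, N m; "width": opening from 0.0 (shut) to 1.0 (fully open); "grip_force": force on a finger pad.
Only numpy, scipy, OpenCV 4.12 (cv2) and the standard library are available. Lean on these libraries where they do the work, as an engineer would, in place of code of your own. Each camera call takes 0.05 s, during which the arm holds its last target. There are 200 camera calls.

## Task

Lay up the guest tray: stand one small steel sauce cup in each of the two pockets of the cup insert, stand the plain shaker without a handle upright in the square pocket of its insert, and lay the oblong wooden menu board flat on the sloped stand, lengthwise up the slope and centred across it, with its lower end against the cleat. The large sauce cup, the shaker with the loop handle and the square coaster do not belong: leave them where they are.

Things in the scene. Friction and masses are not known exactly. Their poses are not given: they have to be found in the camera images.
- cup_holder: Grey insert, 150 x 92 mm, fixed on the wooden tray, with two open pockets along its x: centres at x = +36 and -36 mm, y = 0, each 67 (x) by 82 mm (y) inside. Origin: centre of its underside, z up. Floor 5 mm, wall tops 16 mm above the origin; walls 5 mm thick. The three inserts stand in a row along their y, 100 mm apart, in any order, axes parallel.
- shaker_holder: Grey plastic insert on the same tray, fixed, a 150 x 92 mm flat plate 5 mm thick with one square pocket in its middle: 64 x 64 mm inside, floor 5 mm above the origin, walls 5 mm thick, tops 16 mm above the origin. Origin at the centre of its underside, z up.
- card_stand: Grey sloped stand, fixed on the tray. Face 70 mm wide (y), 124 mm long, rising at 20 degrees towards its +x; the face's middle is 38 mm above the origin, at x = y = 0. A wooden cleat 8 mm high and 8 mm thick crosses the face's low end; its upper side is 54 mm down the slope from the middle. Origin: centre of the 150 x 92 mm foot's underside, z up; top at 60 mm.
- cup_a_mid (a point): Small round open steel sauce cup, 56 mm across over its straight upper part (from 14 mm up to the rim), 48 mm at the foot, 38 mm tall, wall 3 mm, about 60 g. Point: its centre, half-way up (19 mm above its underside). z up.
- cup_b_mid (a point): A second small steel sauce cup, the same as cup_a (the two may be exchanged).
- big_cup_mid (a point): Look-alike that does not belong: larger open steel sauce cup, 72 mm across, 50 mm tall. Point: half-way up. Stays where it is.
- shaker_mid (a point): Plain steel shaker with a domed, pierced top and no handle: round, 44 mm across, 70 mm tall, sides straight up to 52 mm, about 120 g. Point: its centre axis, 35 mm above its underside. z up.
- dredger_mid (a point): Look-alike that does not belong: the same steel shaker but with a wire loop handle on its side (reaching 43 mm from the axis along its own +x). 70 mm tall. Point: on its axis, 35 mm up. Stays where it is.
- menu_board_mid (a point): Blank oblong board of light wood lying flat, 90 mm (x) by 56 mm (y) by 10 mm thick, about 45 g. Point: its centre; x along its length, z up.
- coaster_mid (a point): Look-alike that does not belong: square coaster of the same light wood, 70 x 70 x 10 mm. Point: its centre. Stays where it is.
Mind the look-alikes: they are no part of the job. What is shaped like the part that bears menu_board_mid but blue is not meant. Leave any red look-alike of the part that bears shaker_mid alone.

How it is judged:
By the outcome, as a careful person would: the job done as asked, in the order asked, and still so for the second after the job is handed in, with the robot touching nothing.
It also fails if it takes over 112 s, if anything falls off the work surface, if the arm or the gripper's body presses on something with over 40 N, if the wrist force passes 120 N, or if a joint passes its speed limit or range.

## Working session

There is one attempt and no reset: what is moved stays moved. The work goes in short steps, Python scripts to look and compute and a shell command to move; the robot and the scene stay as the last step left them, time stands still between calls to the robot, and variables do not carry over. Pictures are saved under pics/ and viewed, at most 15 in all, crops included, and the job is handed in when it is done.

```bash
mkdir -p pics
cat > h.py <<'E'
import numpy as np, cv2
from scipy.spatial.transform import Rotation as R
from bench import manip
def cap(n,save=None):
    c=manip.capture(n)
    if save: cv2.imwrite(f'pics/{save}.png',c['frame'][:,:,::-1])
    return c
def rot(c):
    o=np.array(c['orientation'],float)
    return o if o.shape==(3,3) else R.from_euler('xyz',o).as_matrix()
def ray(c,uv,z):
    K=np.array(c['camera_matrix']);D=np.array(c['D'])
    p=cv2.undistortPoints(np.array(uv,float).reshape(-1,1,2),K,D).reshape(-1,2)
    d=np.c_[p,np.ones(len(p))]@rot(c).T; o=np.array(c['position'])
    return o+d*((z-o[2])/d[:,2])[:,None]
def proj(c,P):
    M=rot(c); rv=cv2.Rodrigues(M.T)[0]; t=-M.T@np.array(c['position'])
    return cv2.projectPoints(np.array(P,float).reshape(-1,3),rv,t,np.array(c['camera_matrix']),np.array(c['D']))[0].reshape(-1,2)
E
python3 - <<'E'
from h import *
for n in('top','scene'):
    c=cap(n,n+'0'); print(n,c['position'],c['orientation'],c['camera_matrix'],c['D'])
print(manip.read_state())
E
```

```text
top [ 0.42129103 -0.04447902  1.24326793] [-3.0512289  -0.0178874  -1.54292001] [[423.03798762   0.         316.96673911]
 [  0.         423.03798762 198.38277982]
 [  0.           0.           1.        ]] [-0.10062921  0.          0.          0.          0.        ]
scene [ 1.2738302  -0.29311245  1.16841257] [-2.52505879  0.01667297  1.22594606] [[497.84562327   0.         322.21776333]
 [  0.         497.84562327 199.29960516]
 [  0.           0.           1.        ]] [-0.12822689  0.          0.          0.          0.        ]
{'clock': 0.1, 'qpos': array([ 1.26469666e+00,  3.79377023e-01,  1.73471579e+00, -1.41044721e-05,
        1.02846138e+00, -3.32947965e-02]), 'qvel': array([-0.00113177, -0.00016077, -0.00181091, -0.00058825, -0.00032899,
       -0.00099354]), 'joint_efforts': array([-1.65136349e-03, -7.65040040e+01, -4.35294986e+01,  6.51578978e-02,
        3.98873363e-02,  3.41695772e-05]), 'tool_pos': array([0.18850482, 0.67378329, 0.21334249]), 'orientation': array([-3.14063125e+00, -1.99413705e-05,  2.86879505e+00]), 'force': array([0.22982905, 0.19923912, 0.35818795]), 'moment': array([-0.01108308, -0.0540017 , -0.00213   ]), 'grip_force': 0.0, 'width': 1.0003347299459835}
```

View pics/top0.png

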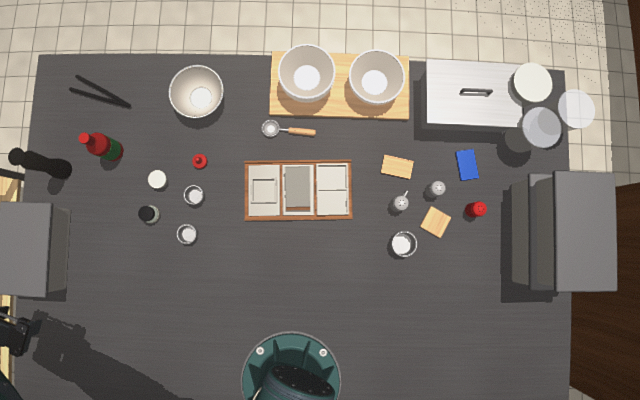

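View pics/scene0.png

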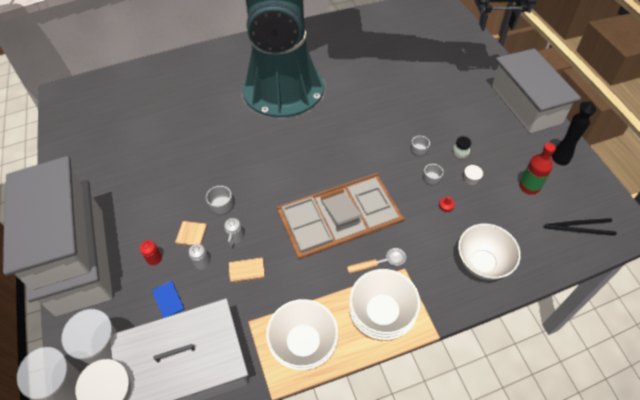

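Top view: the tray is at about (298,190), with the shaker insert on the left, the stand in the middle and the cup insert on the right. The small cups are at (194,195) and (187,234). The plain shaker is at (438,187), the dredger at (401,203), the board at (397,167), the coaster at (436,222) and the big cup at (404,243). I'll enlarge both work areas next.

Run:
```python
import cv2, numpy as np
t=cv2.imread('pics/top0.png'); s=cv2.imread('pics/scene0.png')
a=cv2.resize(t[150:260,370:490],None,fx=4,fy=4,interpolation=2); b=cv2.resize(t[150:260,240:360],None,fx=3,fy=3,interpolation=2)
o=np.zeros((600,800,3),np.uint8)
f=lambda im,x0,x1,y0,y1,w,h:cv2.resize(im[y0:y1,x0:x1],(w,h),interpolation=cv2.INTER_CUBIC)
o[:300,:400]=f(t,370,490,155,245,400,300); o[:300,400:]=f(t,238,358,145,235,400,300)
o[300:,:400]=f(s,270,410,165,270,400,300); o[300:,400:]=f(s,170,290,180,270,400,300)
cv2.imwrite('pics/crops.png',o)
```

```text
(no output)
```

View pics/crops.png

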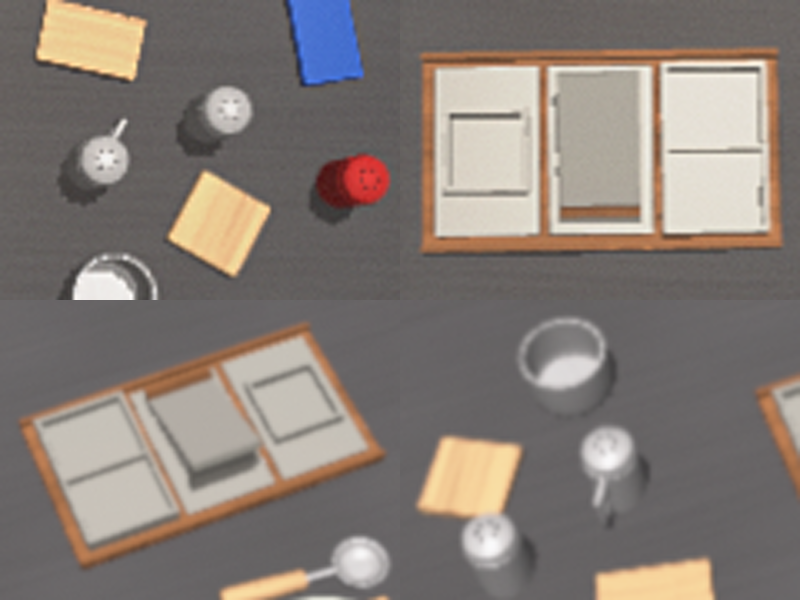

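The cleat is on the robot's side of the stand, at the bottom of the top view, so the slope rises away from the base. Next I'll measure everything.

```bash
cat > m.py <<'E'
from h import *
T,S=cap('top'),cap('scene')
def blob(c,u,v,r,kind):
    f=c['frame']; hsv=cv2.cvtColor(f,cv2.COLOR_RGB2HSV)
    g=cv2.cvtColor(f,cv2.COLOR_RGB2GRAY)
    if kind=='wood': m=((hsv[...,0]<30)&(hsv[...,0]>5)&(hsv[...,1]>60)&(g>120))
    elif kind=='tray': m=((hsv[...,0]<22)&(hsv[...,1]>70)&(g>50))
    else: m=g>kind
    m=m.astype(np.uint8); w=np.zeros_like(m); w[v-r:v+r,u-r:u+r]=1; m*=w
    cs=cv2.findContours(m,cv2.RETR_EXTERNAL,cv2.CHAIN_APPROX_NONE)[0]
    h=cv2.convexHull(max(cs,key=cv2.contourArea)); M=cv2.moments(h)
    return np.array([M['m10'],M['m01']])/M['m00'],h.reshape(-1,2).astype(float)
def tri(a,b):
    A=[];y=[]
    for c,p in((T,a),(S,b)):
        o=np.array(c['position']); d=ray(c,[p],0)[0]-o; d/=np.linalg.norm(d); Q=np.eye(3)-np.outer(d,d); A.append(Q); y.append(Q@o)
    x=np.linalg.lstsq(np.vstack(A),np.hstack(y),rcond=None)[0]
    return x
def rect(c,h,z):
    P=ray(c,h,z)[:,:2]; (cx,cy),(w,l),a=cv2.minAreaRect((P*1000).astype(np.float32))
    if w<l: w,l=l,w; a+=90
    return np.round([cx,cy,w,l,(a+90)%180-90],1)
E
python3 - <<'E'
from m import *
for n,t,s,r1,r2,k in [('cupA',(194,195),(433,174),14,13,105),('cupB',(187,234),(420,145),14,13,105),('shaker',(438,187),(198,257),12,16,105),('dredger',(401,203),(233,231),12,16,105),('big',(404,243),(219,200),18,18,105)]:
    a,ha=blob(T,*t,r1,k); b,hb=blob(S,*s,r2,k); x=tri(a,b)
    print(n,a.round(1),b.round(1),cv2.contourArea(ha.astype(np.float32)),cv2.contourArea(hb.astype(np.float32)),(x*1000).round(1),'mid-height T,S',[(ray(c,[p],h)[0,:2]*1000).round(1) for c,p in((T,a),(S,b)) for h in (.019 if 'cup' in n else .035,)])
for n,t,s in[('board',(397,167),(247,269)),('coaster',(436,222),(191,233))]:
    a,ha=blob(T,*t,22,'wood'); b,hb=blob(S,*s,22,'wood'); print(n,rect(T,ha,.01),rect(S,hb,.01),(tri(a,b)*1e3).round(1))
a,ha=blob(T,298,190,60,'tray'); b,hb=blob(S,340,214,70,'tray')
print('tray',a,b,(tri(a,b)*1e3).round(1),rect(T,ha,.01),rect(S,hb,.01),rect(T,ha,.0),rect(S,hb,.0))
g=cv2.cvtColor(T['frame'],cv2.COLOR_RGB2GRAY); print(g[190,210:240:6])
for n,u,v,r in[('shk',265,190,24),('stand',298,190,30),('cup',333,190,30)]:
    pass
hsv=cv2.cvtColor(T['frame'],cv2.COLOR_RGB2HSV)
m=((hsv[...,1]<50)&(g>110)).astype(np.uint8); m[:155]=0;m[225:]=0;m[:,:243]=0;m[:,355:]=0
m=cv2.morphologyEx(m,cv2.MORPH_CLOSE,np.ones((1,3)))
for cc in cv2.findContours(m,0,1)[0]:
    if cv2.contourArea(cc)>300: print(cv2.boundingRect(cc),[rect(T,cc.reshape(-1,2).astype(float),z) for z in(.01,.02)])
E
```

```text
cupA [192.7 194.2] [433.3 172.2] 307.5 318.0 [533.1 296.   34.7] mid-height T,S [array([534.4, 299.8]), array([522.9, 304.7])]
cupB [185.7 233.4] [420.4 143.4] 308.0 287.0 [419.8 310.1  35.3] mid-height T,S [array([419.7, 314.3]), array([407.6, 319.4])]
shaker [438.  187.4] [195.7 253. ] 161.0 455.0 [ 571.2 -407.9   56.2] mid-height T,S [array([ 573.8, -414.7]), array([ 558. , -409.8])]
dredger [401.7 200.9] [232.1 230.1] 201.0 385.5 [ 530.4 -303.1   48.5] mid-height T,S [array([ 531.1, -308. ]), array([ 522.2, -301.4])]
big [404.4 243.3] [218.2 197.7] 519.0 596.0 [ 409.8 -313.8   44. ] mid-height T,S [array([ 409.4, -317.1]), array([ 403.5, -312.8])]
board [ 636.8 -298.4   90.3   56.1   79.3] [ 636.  -296.1   93.7   61.6   79.3] [ 636.6 -296.9   11.6]
coaster [ 475.4 -415.1   71.6   71.6  -27.6] [ 474.6 -413.3   75.5   73.8  -28.3] [ 475.4 -413.8   11.8]
tray [297.80474608 189.60003607] [338.68155001 214.80589971] [558.1  -7.    5.8] [558.6  -6.7 316.5 178.3 -87.4] [556.1  -3.7 318.9 184.  -87.5] [559.7  -6.4 319.  179.8 -87.4] [549.9  -1.2 321.6 185.6 -87.5]
[97 97 96 96 98]
(248, 163, 101, 53) [array([559.7,  -7.1, 293.5, 151. , -87.5]), array([558.5,  -7.4, 291.1, 149.8, -87.5])]
```

```bash
cat > go.py <<'E'
import sys; from h import *
# target x y z (mm) yaw(deg) [pitch-tilt deg]: print tool-frame rotation and shift (cm) 1) along current axes 2) along target axes
a=[float(v) for v in sys.argv[1:]]; s=manip.read_state()
Rc=R.from_euler('xyz',s['orientation']).as_matrix(); Rt=R.from_euler('xyz',[180,0,a[3]],degrees=True).as_matrix()
if len(a)>4: Rt=R.from_rotvec(np.radians(a[4])*np.array([-np.sin(np.radians(2.5)),np.cos(np.radians(2.5)),0])).as_matrix().T@Rt
d=np.array(a[:3])/10-np.array(s['tool_pos'])*100
print('rot deg',np.degrees(R.from_matrix(Rc.T@Rt).as_rotvec()).round(2),'cm cur',(Rc.T@d).round(2),'cm tgt',(Rt.T@d).round(2))
print('clock',round(s['clock'],2),'pos',np.round(s['tool_pos'],4),'rpy',np.degrees(s['orientation']).round(2),'F',np.round(s['force'],1),'w',round(s['width'],3),'g',round(s['grip_force'],1))
E
python3 -m creep '{"travel":[[0,0,0],[0,0,0],[0,0,0],[-2.7,-3.2,0],[-2.7,-3.2,0],[-2.7,-3.2,0],[-2.7,-3.2,0],[-2.7,-3.2,0],[-2.7,-3.2,0],[-2.7,-3.2,0],[-2.7,-3.2,0],[-2.7,-3.2,0]],"dr":[[0,0,-6],[0,0,-6],[0,0,-6],[0,0,0],[0,0,0],[0,0,0],[0,0,0],[0,0,0],[0,0,0],[0,0,0],[0,0,0],[0,0,0]],"jaw":[1,1,1,1,1,1,1,1,1,1,1,1]}'; python3 go.py 533 297 120 182.5
```

```text
clock: 1.2
tool_pos: [0.4431, 0.396, 0.214]
orientation: [3.142, 0.0, -3.1]
force: [0.8, 0.4, 0.2]
width: 1.0
grip_force: 0.0
rot deg [ 0.    0.01 -0.12] cm cur [ -8.57 -10.27   9.4 ] cm tgt [ -8.55 -10.29   9.4 ]
clock 1.2 pos [0.4431 0.396  0.214 ] rpy [ 1.8000e+02  1.0000e-02 -1.7762e+02] F [0.8 0.4 0.2] w 1.0 g 0.0
```

```bash
python3 -m creep '{"travel":[[-2.85,-3.4,2],[-2.85,-3.4,2],[-2.85,-3.5,2],[0,0,3],[0,0,3],[0,0,3],[0,0,3],[0,0,2],[0,0,0]],"dr":[[0,0,0],[0,0,0],[0,0,0],[0,0,0],[0,0,0],[0,0,0],[0,0,0],[0,0,0],[0,0,0]],"jaw":[1,1,1,1,1,1,1,1,1]}'; python3 go.py 533 297 17 182.5
```

```text
clock: 1.95
tool_pos: [0.5162, 0.3117, 0.0189]
orientation: [-3.139, -0.005, -3.1]
force: [-1.3, -0.3, -0.2]
width: 0.998
grip_force: 0.0
rot deg [-0.15 -0.3  -0.14] cm cur [-1.62 -1.54  0.18] cm tgt [-1.62 -1.54  0.19]
clock 1.95 pos [0.5162 0.3117 0.0189] rpy [-179.85   -0.3  -177.64] F [-1.3 -0.3 -0.2] w 0.998 g 0.0
```

Run:
```python
from h import *
S=cap('scene')
T=cap('top'); f=lambda im,x0,x1,y0,y1:cv2.resize(im[y0:y1,x0:x1,::-1],(400,300),interpolation=2)
cv2.imwrite('pics/c1.png',np.hstack([f(T['frame'],134,254,150,240),f(S['frame'],373,493,130,220)]))
```

```text
(no output)
```

View pics/c1.png

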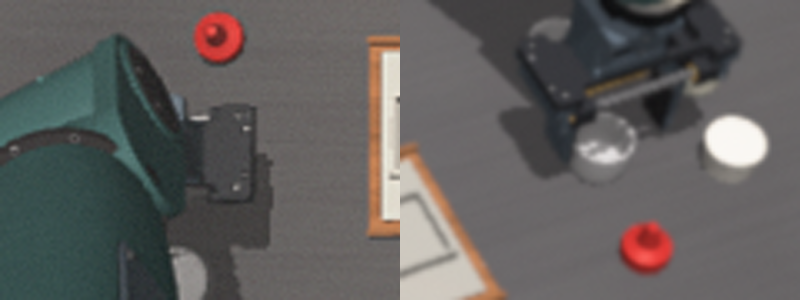

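The arm fell about 16 mm short because of the speed cap, but the cup still sits between the open fingers without contact. I'll centre on it at this height and close.

```bash
python3 -m creep '{"travel":[[0,-0.8,0],[0,-0.75,0],[-0.8,0,0.1],[-0.8,0,0.1],[0,0,0],[0,0,0]],"dr":[[0,0,0],[0,0,0],[0,0,0],[0,0,0],[0,0,0],[0,0,0]],"jaw":[1,1,1,1,1,1]}'; python3 go.py 533 297 17 182.5;python3 -m creep '{"travel":[[0,0,0],[0,0,0],[0,0,0],[0,0,0],[0,0,0],[0,0,0],[0,0,0],[0,0,0]],"dr":[[0,0,0],[0,0,0],[0,0,0],[0,0,0],[0,0,0],[0,0,0],[0,0,0],[0,0,0]],"jaw":[0.5,0.5,0.4,0.4,0.4,0.4,0.4,0.4]}'
```

```text
clock: 2.55
tool_pos: [0.536, 0.2984, 0.0212]
orientation: [3.141, 0.001, -3.101]
force: [-0.9, 0.1, -0.8]
width: 0.995
grip_force: 0.0
rot deg [ 0.02  0.05 -0.16] cm cur [ 0.31 -0.13  0.42] cm tgt [ 0.31 -0.13  0.42]
clock 2.55 pos [0.536  0.2984 0.0212] rpy [ 1.7998e+02  5.0000e-02 -1.7766e+02] F [-0.9  0.1 -0.8] w 0.995 g 0.0
clock: 3.22
tool_pos: [0.5351, 0.2983, 0.0208]
orientation: [-3.142, -0.0, -3.1]
force: [-0.1, 0.3, -0.0]
width: 0.6
grip_force: 30.0
```

```bash
python3 -m creep '{"travel":[[0,0,-1],[0,0,-2],[0,0,-3],[0,0,-3],[0,0,-3],[0,0,0],[0,0,0]],"dr":[[0,0,0],[0,0,0],[0,0,0],[0,0,0],[0,0,0],[0,0,0],[0,0,0]],"jaw":[0.4,0.4,0.4,0.4,0.4,0.4,0.4]}'
python3 - <<'E'
from m import *
import m
S=cap('scene','lift1')
cv2.imwrite('pics/lift1c.png',cv2.resize(S['frame'][100:220,380:500,::-1],(600,600),interpolation=2))
fs={'T':cv2.imread('pics/top0.png')[:,:,::-1],'S':cv2.imread('pics/scene0.png')[:,:,::-1]}
f=fs['T'].copy();hsv=cv2.cvtColor(f,cv2.COLOR_RGB2HSV);g=cv2.cvtColor(f,cv2.COLOR_RGB2GRAY)
mm=((hsv[...,1]<50)&(g>110)).astype(np.uint8)
for n,a,b in[('shk',246,280),('stand',281,314),('cup',316,350)]:
    k=np.zeros_like(mm);k[158:220,a:b]=mm[158:220,a:b]
    c=max(cv2.findContours(k,0,1)[0],key=cv2.contourArea);h=c.reshape(-1,2)
    print(n,h.min(0),h.max(0),[rect(T,h.astype(float),z) for z in(.01,.02)])
E
cat >> m.py <<'E'
E
```

```text
clock: 3.8
tool_pos: [0.5361, 0.2987, 0.1431]
orientation: [3.14, 0.003, -3.1]
force: [-0.3, -0.4, -2.3]
width: 0.602
grip_force: 30.0
shk [248 165] [279 215] [array([554.1,  94.1, 148. ,  91.2,   2.1]), array([553. ,  93. , 146.8,  90.4,   2.1])]
stand [282 165] [313 214] [array([558.5,  -5.5, 144.6,  91.4,   1.7]), array([557.4,  -5.8, 143.5,  90.7,   1.7])]
cup [316 163] [348 214] [array([ 564.6, -106.8,  150.9,   94. ,    1.6]), array([ 563.4, -106.2,  149.7,   93.3,    1.6])]
```

View pics/lift1c.png

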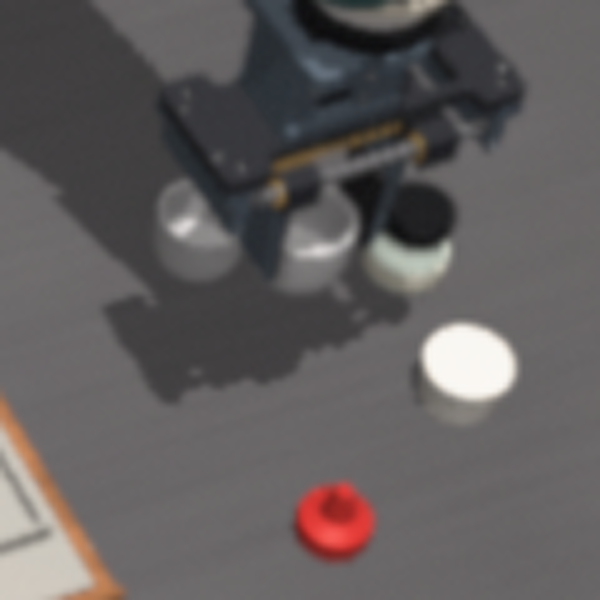

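The cup is held upright: its silhouette bottom is near full-frame (442,158) and the rim's right edge near (451,147). I'll check the in-hand offset along x with one projection, and compute the move.

```bash
python3 - <<'E'
from h import *
S=cap('scene'); s=manip.read_state(); p=s['tool_pos']; b=p[2]-.0208
th=np.linspace(0,2*np.pi,60)
for dx in(-.004,0,.004):
    A=[]
    for z,r in((.038,.028),(.014,.028),(0,.024)):
        q=proj(S,np.c_[p[0]+dx+r*np.cos(th),p[1]+r*np.sin(th),np.full(60,b+z)]); A.append(q)
        print(dx,z,'max u',q[:,0].max().round(1),'v',q[q[:,0].argmax(),1].round(1),'max v',q[:,1].max().round(1),'at u',q[q[:,1].argmax(),0].round(1))
print(np.round(cv2.cvtColor(S['frame'],cv2.COLOR_RGB2GRAY)[135:165,441]))
E
python3 go.py 599.5 -105 143 182.5
```

```text
-0.004 0.038 max u 450.8 v 144.6 max v 151.2 at u 442.3
-0.004 0.014 max u 449.2 v 150.4 max v 157.0 at u 440.8
-0.004 0 max u 446.8 v 153.5 max v 159.1 at u 439.6
0 0.038 max u 451.6 v 145.6 max v 152.3 at u 443.0
0 0.014 max u 449.9 v 151.4 max v 158.0 at u 441.4
0 0 max u 447.5 v 154.6 max v 160.2 at u 440.3
0.004 0.038 max u 452.3 v 146.7 max v 153.3 at u 443.7
0.004 0.014 max u 450.6 v 152.5 max v 159.1 at u 442.1
0.004 0 max u 448.2 v 155.6 max v 161.3 at u 441.0
[ 57  54  43  35  31  40  65  90 102 107 114 129 137 142 161 186 158 130
 122 119 118 114 105  90  74  65  63  65  65  65]
rot deg [-0.05 -0.1  -0.13] cm cur [ -4.84 -40.52  -0.31] cm tgt [ -4.75 -40.53  -0.33]
clock 4.0 pos [0.5344 0.2979 0.1397] rpy [-1.7995e+02 -1.0000e-01 -1.7763e+02] F [-0.1  0.6 -0.9] w 0.6 g 30.0
```

```bash
python3 -m creep '{"travel":[[-0.4,-3.4,0],[-0.4,-3.4,0],[-0.4,-3.4,0],[-0.4,-3.4,0],[-0.4,-3.4,0],[-0.4,-3.4,0],[-0.4,-3.4,0],[-0.4,-3.4,0],[-0.4,-3.4,0],[-0.4,-3.4,0],[-0.4,-3.4,0],[-0.4,-3.1,0]],"dr":[[0,0,0],[0,0,0],[0,0,0],[0,0,0],[0,0,0],[0,0,0],[0,0,0],[0,0,0],[0,0,0],[0,0,0],[0,0,0],[0,0,0]],"jaw":[0.4,0.4,0.4,0.4,0.4,0.4,0.4,0.4,0.4,0.4,0.4,0.4]}'; python3 go.py 601 -105 60 182.3
```

```text
clock: 5.0
tool_pos: [0.5992, -0.1063, 0.1397]
orientation: [3.141, -0.002, -3.101]
force: [-0.3, 1.1, -0.7]
width: 0.597
grip_force: 30.0
rot deg [ 0.02 -0.1   0.05] cm cur [-0.2   0.12  7.97] cm tgt [-0.18  0.12  7.97]
clock 5.0 pos [ 0.5992 -0.1063  0.1397] rpy [ 1.7998e+02 -1.0000e-01 -1.7765e+02] F [-0.3  1.1 -0.7] w 0.597 g 30.0
```

```bash
python3 -m creep '{"travel":[[-0.2,0.1,2],[0,0,3],[0,0,2],[0,0,1],[0,0,0.5],[0,0,0],[0,0,0]],"dr":[[0,0,0],[0,0,0],[0,0,0],[0,0,0],[0,0,0],[0,0,0],[0,0,0]],"jaw":[0.4,0.4,0.4,0.4,0.4,0.4,0.4]}'; python3 go.py 601 -105 32 182.3
python3 - <<'E'
from h import *
S=cap('scene')
T=cap('top'); f=lambda im,x0,x1,y0,y1:cv2.resize(im[y0:y1,x0:x1,::-1],(400,300),interpolation=2)
cv2.imwrite('pics/p1.png',np.hstack([f(T['frame'],298,378,150,210),f(S['frame'],270,370,190,265)]))
E
```

```text
clock: 5.58
tool_pos: [0.6022, -0.1033, 0.0563]
orientation: [-3.142, 0.0, -3.1]
force: [-0.1, -0.6, -0.4]
width: 0.597
grip_force: 30.0
rot deg [-0.    0.02  0.08] cm cur [ 0.12 -0.17  2.43] cm tgt [ 0.12 -0.17  2.43]
clock 5.58 pos [ 0.6022 -0.1033  0.0563] rpy [-1.8000e+02  2.0000e-02 -1.7762e+02] F [-0.1 -0.6 -0.4] w 0.597 g 30.0
```

View pics/p1.png

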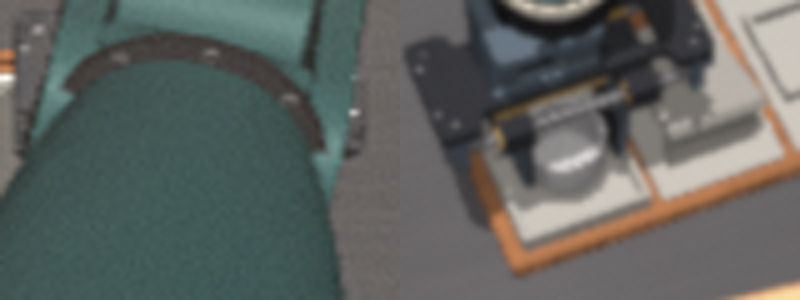

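The cup is above the far pocket, clear of the far wall. I'll lower it in small steps and watch the force.

```bash
python3 -m creep '{"travel":[[0.1,-0.15,0.5],[0,0,0.5],[0,0,0.5],[0,0,0.3],[0,0,0.2],[0,0,0]],"dr":[[0,0,0],[0,0,0],[0,0,0],[0,0,0],[0,0,0],[0,0,0]],"jaw":[0.4,0.4,0.4,0.4,0.4,0.4]}'; python3 go.py 601 -105 32 182.3
```

```text
clock: 6.18
tool_pos: [0.6006, -0.1048, 0.0352]
orientation: [3.141, -0.001, -3.1]
force: [-0.3, -0.1, -0.4]
width: 0.601
grip_force: 30.0
rot deg [ 0.01 -0.04  0.07] cm cur [-0.04 -0.02  0.32] cm tgt [-0.04 -0.02  0.32]
clock 6.18 pos [ 0.6006 -0.1048  0.0352] rpy [ 1.7999e+02 -4.0000e-02 -1.7763e+02] F [-0.3 -0.1 -0.4] w 0.601 g 30.0
```

```bash
python3 -m creep '{"travel":[[0,0,0.15],[0,0,0.1],[0,0,0.1],[0,0,0]],"dr":[[0,0,0],[0,0,0],[0,0,0],[0,0,0]],"jaw":[0.4,0.4,0.4,0.4]}'; python3 -m creep '{"travel":[[0,0,0.1],[0,0,0.1],[0,0,0]],"dr":[[0,0,0],[0,0,0],[0,0,0]],"jaw":[0.4,0.4,0.4]}'
```

```text
clock: 6.52
tool_pos: [0.601, -0.1049, 0.0337]
orientation: [3.141, -0.0, -3.1]
force: [-9.5, 2.1, 23.4]
width: 0.601
grip_force: 30.0
clock: 6.77
tool_pos: [0.6017, -0.1049, 0.0325]
orientation: [3.142, 0.001, -3.101]
force: [-10.8, 4.5, 34.0]
width: 0.597
grip_force: 30.0
```

```bash
python3 -m creep '{"travel":[[0,0,-0.2],[0,0,0],[0,0,0],[0,0,0],[0,0,0],[0,0,-1],[0,0,-2],[0,0,-3],[0,0,-3],[0,0,-2],[0,0,0]],"dr":[[0,0,0],[0,0,0],[0,0,0],[0,0,0],[0,0,0],[0,0,0],[0,0,0],[0,0,0],[0,0,0],[0,0,0],[0,0,0]],"jaw":[0.4,0.6,0.8,0.8,0.8,0.8,0.8,0.8,0.8,0.8,0.8]}'; python3 -m creep '{"travel":[[0,3.4,0],[0,3.4,0],[0,3.4,0],[0,3.4,0],[0,3.4,0],[0,3.4,0],[0,3.4,0],[0,3.4,0],[0,3.4,0],[0,3.4,0],[0,3.4,0],[0,3.4,0]],"dr":[[0,0,0],[0,0,0],[0,0,0],[0,0,0],[0,0,0],[0,0,0],[0,0,0],[0,0,0],[0,0,0],[0,0,0],[0,0,0],[0,0,0]],"jaw":[1,1,1,1,1,1,1,1,1,1,1,1]}'; python3 go.py 420 311 140 182.3
python3 - <<'E'
from h import *
S=cap('scene','a1')
T=cap('top','a1t'); f=lambda im,x0,x1,y0,y1:cv2.resize(im[y0:y1,x0:x1,::-1],(400,300),interpolation=2)
cv2.imwrite('pics/p2.png',np.hstack([f(T['frame'],282,362,158,218),f(S['frame'],270,370,190,265)]))
E
```

```text
clock: 7.68
tool_pos: [0.6032, -0.1054, 0.1474]
orientation: [-3.14, 0.006, -3.1]
force: [0.2, -0.2, 0.6]
width: 0.799
grip_force: 0.0
clock: 8.68
tool_pos: [0.5834, 0.3044, 0.1421]
orientation: [-3.141, -0.0, -3.1]
force: [0.7, -1.0, -0.5]
width: 0.997
grip_force: 0.0
rot deg [-0.01 -0.02  0.08] cm cur [16.3   1.34  0.22] cm tgt [16.3   1.31  0.21]
clock 8.68 pos [0.5834 0.3044 0.1421] rpy [-1.7999e+02 -2.0000e-02 -1.7762e+02] F [ 0.7 -1.  -0.5] w 0.997 g 0.0
```

View pics/p2.png

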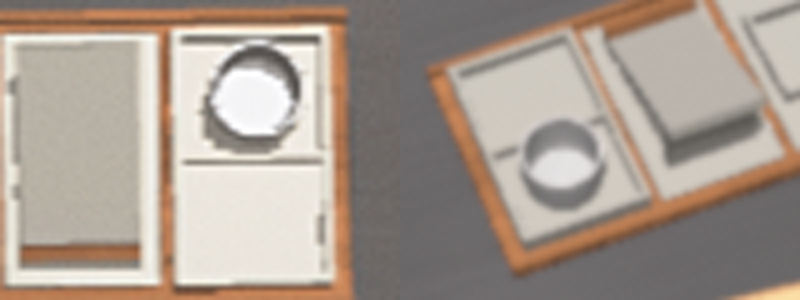

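Cup A stands inside the far pocket, with its rim at about (252,90) in the left crop. Next is cup B.

```bash
python3 -m creep '{"travel":[[2.3,0.2,0],[2.3,0.2,0],[2.3,0.2,0],[2.3,0.2,0],[2.3,0.2,0],[2.3,0.2,0],[2.3,0.2,0],[0,0,0]],"dr":[[0,0,0],[0,0,0],[0,0,0],[0,0,0],[0,0,0],[0,0,0],[0,0,0],[0,0,0]],"jaw":[1,1,1,1,1,1,1,1]}'; python3 go.py 420 311.5 20 182.3
```

```text
clock: 9.45
tool_pos: [0.4189, 0.309, 0.1416]
orientation: [-3.14, -0.002, -3.099]
force: [0.1, 0.3, 0.1]
width: 0.998
grip_force: 0.0
rot deg [-0.08 -0.14  0.11] cm cur [-0.15  0.26 12.16] cm tgt [-0.12  0.24 12.16]
clock 9.45 pos [0.4189 0.309  0.1416] rpy [-1.7992e+02 -1.4000e-01 -1.7759e+02] F [0.1 0.3 0.1] w 0.998 g 0.0
```

```bash
python3 -m creep '{"travel":[[-0.1,0.2,2],[0,0,3],[0,0,3],[0,0,2],[0,0,1.2],[0,0,0.5],[0,0,0],[0,0,0]],"dr":[[0,0,0],[0,0,0],[0,0,0],[0,0,0],[0,0,0],[0,0,0],[0,0,0],[0,0,0]],"jaw":[1,1,1,1,1,1,1,1]}'; python3 go.py 420 311.5 20 182.3;  python3 -m creep '{"travel":[[0,0,0],[0,0,0],[0,0,0],[0,0,0],[0,0,0],[0,0,0],[0,0,0],[0,0,0]],"dr":[[0,0,0],[0,0,0],[0,0,0],[0,0,0],[0,0,0],[0,0,0],[0,0,0],[0,0,0]],"jaw":[0.5,0.5,0.4,0.4,0.4,0.4,0.4,0.4]}';python3 -m creep '{"travel":[[0,0,-1],[0,0,-2],[0,0,-3],[0,0,-3],[0,0,-3],[0,0,0],[0,0,0]],"dr":[[0,0,0],[0,0,0],[0,0,0],[0,0,0],[0,0,0],[0,0,0],[0,0,0]],"jaw":[0.4,0.4,0.4,0.4,0.4,0.4,0.4]}'; python3 go.py 527.5 -108 140 182.3
```

```text
clock: 10.12
tool_pos: [0.424, 0.3123, 0.026]
orientation: [3.141, 0.001, -3.1]
force: [-1.3, -0.5, -0.4]
width: 1.0
grip_force: 0.0
rot deg [0.02 0.04 0.06] cm cur [ 0.41 -0.07  0.6 ] cm tgt [ 0.41 -0.07  0.6 ]
clock 10.12 pos [0.424  0.3123 0.026 ] rpy [ 1.7998e+02  4.0000e-02 -1.7764e+02] F [-1.3 -0.5 -0.4] w 1.0 g 0.0
clock: 10.78
tool_pos: [0.4235, 0.3122, 0.0255]
orientation: [3.142, 0.0, -3.1]
force: [-1.3, 0.3, 5.6]
width: 0.596
grip_force: 30.0
clock: 11.37
tool_pos: [0.4242, 0.3127, 0.1472]
orientation: [3.14, 0.003, -3.1]
force: [-0.6, -0.6, -1.0]
width: 0.6
grip_force: 30.0
rot deg [0.11 0.17 0.07] cm cur [ -8.58 -42.46   0.66] cm tgt [ -8.63 -42.45   0.72]
clock 11.37 pos [0.4242 0.3127 0.1472] rpy [ 1.7989e+02  1.7000e-01 -1.7763e+02] F [-0.6 -0.6 -1. ] w 0.6 g 30.0
```

```bash
python3 -m creep '{"travel":[[-0.75,-3.5,0],[-0.75,-3.5,0],[-0.75,-3.5,0],[-0.75,-3.5,0],[-0.75,-3.5,0],[-0.75,-3.5,0],[-0.75,-3.5,0],[-0.75,-3.5,0],[-0.75,-3.5,0],[-0.75,-3.5,0],[-0.75,-3.5,0],[-0.75,-3.5,0]],"dr":[[0,0,0],[0,0,0],[0,0,0],[0,0,0],[0,0,0],[0,0,0],[0,0,0],[0,0,0],[0,0,0],[0,0,0],[0,0,0],[0,0,0]],"jaw":[0.4,0.4,0.4,0.4,0.4,0.4,0.4,0.4,0.4,0.4,0.4,0.4]}'; python3 go.py 531 -108 55 182.3
```

```text
clock: 12.37
tool_pos: [0.53, -0.1054, 0.144]
orientation: [3.141, -0.002, -3.1]
force: [-0.5, 0.6, -0.6]
width: 0.597
grip_force: 30.0
rot deg [ 0.03 -0.12  0.06] cm cur [-0.11 -0.27  8.9 ] cm tgt [-0.09 -0.26  8.9 ]
clock 12.37 pos [ 0.53   -0.1054  0.144 ] rpy [ 1.7997e+02 -1.2000e-01 -1.7764e+02] F [-0.5  0.6 -0.6] w 0.597 g 30.0
```

```bash
python3 -m creep '{"travel":[[-0.1,0,2],[0,-0.1,3],[0,0,2],[0,0,1],[0,0,0.5],[0,0,0],[0,0,0]],"dr":[[0,0,0],[0,0,0],[0,0,0],[0,0,0],[0,0,0],[0,0,0],[0,0,0]],"jaw":[0.4,0.4,0.4,0.4,0.4,0.4,0.4]}'; python3 go.py 531 -108 40 182.3
```

```text
clock: 12.95
tool_pos: [0.532, -0.1046, 0.0607]
orientation: [-3.142, 0.0, -3.1]
force: [-0.3, -0.1, 0.2]
width: 0.6
grip_force: 30.0
rot deg [-0.    0.01  0.09] cm cur [ 0.12 -0.33  2.07] cm tgt [ 0.12 -0.33  2.07]
clock 12.95 pos [ 0.532  -0.1046  0.0607] rpy [-1.8000e+02  1.0000e-02 -1.7761e+02] F [-0.3 -0.1  0.2] w 0.6 g 30.0
```

```bash
python3 -m creep '{"travel":[[0.1,-0.3,0.3],[0,0,0.5],[0,0,0.4],[0,0,0.4],[0,0,0.3],[0,0,0]],"dr":[[0,0,0],[0,0,0],[0,0,0],[0,0,0],[0,0,0],[0,0,0]],"jaw":[0.4,0.4,0.4,0.4,0.4,0.4]}'; python3 -m creep '{"travel":[[0,0,0.1],[0,0,0.1],[0,0,0]],"dr":[[0,0,0],[0,0,0],[0,0,0]],"jaw":[0.4,0.4,0.4]}'
```

```text
clock: 13.45
tool_pos: [0.5306, -0.1076, 0.0407]
orientation: [3.141, -0.001, -3.1]
force: [-1.1, -0.1, -0.3]
width: 0.599
grip_force: 30.0
clock: 13.7
tool_pos: [0.5309, -0.1077, 0.0392]
orientation: [3.142, -0.0, -3.1]
force: [-0.4, 0.1, -1.3]
width: 0.601
grip_force: 30.0
```

```bash
python3 -m creep '{"travel":[[0,0,0.1],[0,0,0],[0,0,0],[0,0,0],[0,0,0],[0,0,0],[0,0,-1],[0,0,-2],[0,0,-3],[0,0,-3],[0,0,-2],[0,0,0]],"dr":[[0,0,0],[0,0,0],[0,0,0],[0,0,0],[0,0,0],[0,0,0],[0,0,0],[0,0,0],[0,0,0],[0,0,0],[0,0,0],[0,0,0]],"jaw":[0.4,0.4,0.6,0.8,0.8,0.8,0.8,0.8,0.8,0.8,0.8,0.8]}'; python3 -m creep '{"travel":[[0,-3.4,0],[0,-3.4,0],[0,-3.4,0],[0,-3.4,0],[0,-3.4,0],[0,-3.4,0],[0,-3.4,0]],"dr":[[0,0,0],[0,0,0],[0,0,0],[0,0,0],[0,0,0],[0,0,0],[0,0,0]],"jaw":[1,1,1,1,1,1,1]}'
python3 - <<'E'
from m import *
S=cap('scene','b1')
T=cap('top','b1t'); f=lambda im,x0,x1,y0,y1:cv2.resize(im[y0:y1,x0:x1,::-1],(400,300),interpolation=2)
cv2.imwrite('pics/p3.png',np.hstack([f(T['frame'],282,362,158,218),f(S['frame'],270,370,190,265)]))
# shaker circle centre, top outline in the first pictures: straight-side shoulder at 52 mm
Tf=dict(T,frame=cv2.imread('pics/top0.png')[:,:,::-1].copy()); Sf=dict(S,frame=cv2.imread('pics/scene0.png')[:,:,::-1].copy())
for k in(100,110,125):
    a,h=blob(Tf,438,187,13,k); (x,y),r=cv2.minEnclosingCircle(h.astype(np.float32)); print(k,a,x,y,r,ray(T,[a],.052)*1e3)
    b,h=blob(Sf,198,257,16,k); print(b,np.round(ray(S,[b],.035)*1e3,1),h.min(0),h.max(0))
E
```

```text
clock: 14.7
tool_pos: [0.5332, -0.1083, 0.1531]
orientation: [-3.14, 0.006, -3.1]
force: [1.2, -0.1, 0.4]
width: 0.797
grip_force: 0.0
clock: 15.28
tool_pos: [0.5403, -0.3472, 0.1482]
orientation: [3.141, -0.0, -3.1]
force: [0.4, 0.3, -0.5]
width: 1.003
grip_force: 0.0
100 [437.87807276 187.25368732] 437.9705810546875 187.23529052734375 7.974153518676758 [[ 572.15285479 -409.25832588   52.        ]]
[197.39119035 256.38594651] [[ 569.6 -407.5   35. ]] [182. 241.] [213. 272.]
110 [437.99894515 187.41561181] 437.72601318359375 187.5410919189453 7.745038032531738 [[ 571.69541411 -409.61346619   52.        ]]
[195.48691301 252.62894534] [[ 556.8 -410.    35. ]] [182. 241.] [205. 269.]
125 [438.08735632 187.47126437] 438.0 187.5 7.159010887145996 [[ 571.54253538 -409.87320907   52.        ]]
[194.29888712 249.42660307] [[ 546.1 -411.    35. ]] [182. 241.] [204. 260.]
```

View pics/p3.png

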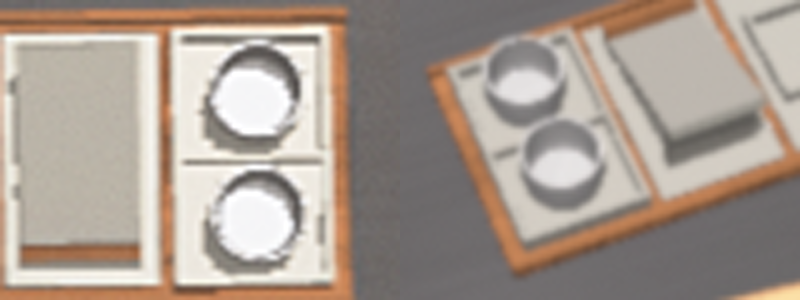

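Both cups stand in their pockets. Next is the plain shaker at about (572, -408).

```bash
python3 -m creep '{"travel":[[-0.9,-2,0],[-0.9,-2,0],[-0.9,-2,0],[-0.4,0,0],[0,0,0],[0,0,0]],"dr":[[0,0,0],[0,0,0],[0,0,0],[0,0,0],[0,0,0],[0,0,0]],"jaw":[1,1,1,1,1,1]}'; python3 go.py 572 -408.5 19 182.3
```

```text
clock: 15.98
tool_pos: [0.5739, -0.4026, 0.1479]
orientation: [3.141, -0.001, -3.099]
force: [-0.4, 0.7, 0.0]
width: 0.998
grip_force: 0.0
rot deg [ 0.05 -0.05  0.12] cm cur [ 0.21 -0.59 12.89] cm tgt [ 0.22 -0.58 12.89]
clock 15.98 pos [ 0.5739 -0.4026  0.1479] rpy [ 1.7995e+02 -5.0000e-02 -1.7758e+02] F [-0.4  0.7  0. ] w 0.998 g 0.0
```

```bash
python3 -m creep '{"travel":[[0.1,-0.6,1],[0,0,3],[0,0,3],[0,0,2],[0,0,2],[0,0,1],[0,0,0.5],[0,0,0],[0,0,0]],"dr":[[0,0,0],[0,0,0],[0,0,0],[0,0,0],[0,0,0],[0,0,0],[0,0,0],[0,0,0],[0,0,0]],"jaw":[1,1,1,1,1,1,1,1,1]}'; python3 go.py 572 -408.5 19 182.3
```

```text
clock: 16.73
tool_pos: [0.5737, -0.4104, 0.024]
orientation: [-3.141, 0.001, -3.1]
force: [0.7, 0.4, 0.1]
width: 1.0
grip_force: 0.0
rot deg [-0.03  0.03  0.08] cm cur [0.17 0.2  0.5 ] cm tgt [0.17 0.2  0.5 ]
clock 16.73 pos [ 0.5737 -0.4104  0.024 ] rpy [-1.7997e+02  3.0000e-02 -1.7762e+02] F [0.7 0.4 0.1] w 1.0 g 0.0
```

```bash
python3 -m creep '{"travel":[[0.15,0.15,0.4],[0,0,0],[0,0,0],[0,0,0],[0,0,0],[0,0,0],[0,0,0],[0,0,0],[0,0,0],[0,0,0],[0,0,0],[0,0,0]],"dr":[[0,0,0],[0,0,0],[0,0,0],[0,0,0],[0,0,0],[0,0,0],[0,0,0],[0,0,0],[0,0,0],[0,0,0],[0,0,0],[0,0,0]],"jaw":[1,1,0.6,0.6,0.4,0.4,0.4,0.4,0.4,0.4,0.4,0.4]}';python3 -m creep '{"travel":[[0,0,-1],[0,0,-2],[0,0,-3],[0,0,-3],[0,0,-3],[0,0,-2],[0,0,0],[0,0,0]],"dr":[[0,0,0],[0,0,0],[0,0,0],[0,0,0],[0,0,0],[0,0,0],[0,0,0],[0,0,0]],"jaw":[0.4,0.4,0.4,0.4,0.4,0.4,0.4,0.4]}'; python3 go.py 554 93.5 155 182.3
```

```text
clock: 17.73
tool_pos: [0.5719, -0.4087, 0.0193]
orientation: [3.141, -0.0, -3.1]
force: [-0.4, 1.5, 0.4]
width: 0.473
grip_force: 30.0
clock: 18.4
tool_pos: [0.5723, -0.4092, 0.1607]
orientation: [-3.14, 0.002, -3.1]
force: [-0.7, 0.1, -1.4]
width: 0.475
grip_force: 30.0
rot deg [-0.09  0.1   0.07] cm cur [-0.25 50.3   0.5 ] cm tgt [-0.19 50.3   0.57]
clock 18.4 pos [ 0.5723 -0.4092  0.1607] rpy [-1.7991e+02  1.0000e-01 -1.7763e+02] F [-0.7  0.1 -1.4] w 0.475 g 30.0
```

```bash
python3 -m creep '{"travel":[[0,3.5,0],[0,3.5,0],[0,3.5,0],[0,3.5,0],[0,3.5,0],[0,3.5,0],[0,3.5,0],[0,3.5,0],[0,3.5,0],[0,3.5,0],[0,3.5,0],[0,3.5,0]],"dr":[[0,0,0],[0,0,0],[0,0,0],[0,0,0],[0,0,0],[0,0,0],[0,0,0],[0,0,0],[0,0,0],[0,0,0],[0,0,0],[0,0,0]],"jaw":[0.4,0.4,0.4,0.4,0.4,0.4,0.4,0.4,0.4,0.4,0.4,0.4]}'; python3 -m creep '{"travel":[[0,2.8,0],[0,2.8,0],[0,2.7,0],[0,0,0],[0,0,0]],"dr":[[0,0,0],[0,0,0],[0,0,0],[0,0,0],[0,0,0]],"jaw":[0.4,0.4,0.4,0.4,0.4]}'; python3 go.py 553.5 93.5 55 182.3
```

```text
clock: 19.4
tool_pos: [0.5531, 0.0124, 0.1579]
orientation: [3.142, -0.002, -3.1]
force: [0.8, -0.6, -1.3]
width: 0.475
grip_force: 30.0
clock: 19.82
tool_pos: [0.5501, 0.0946, 0.1579]
orientation: [-3.141, -0.002, -3.098]
force: [-0.5, -0.8, -0.7]
width: 0.474
grip_force: 30.0
rot deg [-0.02 -0.13  0.2 ] cm cur [-0.36 -0.13 10.29] cm tgt [-0.34 -0.13 10.29]
clock 19.82 pos [0.5501 0.0946 0.1579] rpy [-1.7998e+02 -1.3000e-01 -1.7750e+02] F [-0.5 -0.8 -0.7] w 0.474 g 30.0
```

```bash
python3 -m creep '{"travel":[[-0.3,-0.1,2],[0,0,3],[0,0,2],[0,0,2],[0,0,1],[0,0,0],[0,0,0]],"dr":[[0,0,0],[0,0,0],[0,0,0],[0,0,0],[0,0,0],[0,0,0],[0,0,0]],"jaw":[0.4,0.4,0.4,0.4,0.4,0.4,0.4]}'; python3 go.py 553.5 93.5 33 182.3
python3 - <<'E'
from h import *
S=cap('scene'); f=lambda im,x0,x1,y0,y1:cv2.resize(im[y0:y1,x0:x1,::-1],(400,300),interpolation=2)
cv2.imwrite('pics/p4.png',f(S['frame'],330,410,165,225))
E
```

```text
clock: 20.4
tool_pos: [0.5539, 0.0923, 0.0591]
orientation: [-3.141, -0.001, -3.101]
force: [-0.1, 0.9, -1.7]
width: 0.475
grip_force: 30.0
rot deg [-0.01 -0.07  0.04] cm cur [0.03 0.12 2.61] cm tgt [0.04 0.12 2.61]
clock 20.4 pos [0.5539 0.0923 0.0591] rpy [-1.7999e+02 -7.0000e-02 -1.7766e+02] F [-0.1  0.9 -1.7] w 0.475 g 30.0
```

View pics/p4.png

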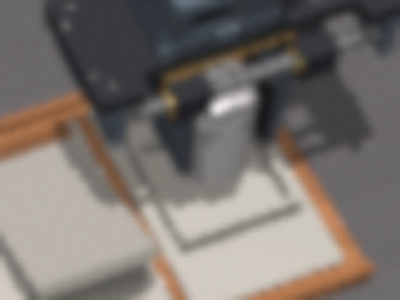

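The shaker's foot, at (225,195) in the crop, is over the pocket and inside its walls. Lower it in and release.

```bash
python3 -m creep '{"travel":[[0,0.1,0.6],[0,0,0.6],[0,0,0.6],[0,0,0.4],[0,0,0.2],[0,0,0.1],[0,0,0]],"dr":[[0,0,0],[0,0,0],[0,0,0],[0,0,0],[0,0,0],[0,0,0],[0,0,0]],"jaw":[0.4,0.4,0.4,0.4,0.4,0.4,0.4]}'; python3 -m creep '{"travel":[[0,0,0.1],[0,0,0]],"dr":[[0,0,0],[0,0,0]],"jaw":[0.4,0.4]}'
```

```text
clock: 21.03
tool_pos: [0.554, 0.0939, 0.0341]
orientation: [-3.142, -0.0, -3.1]
force: [-0.3, -0.2, -1.4]
width: 0.477
grip_force: 30.0
clock: 21.2
tool_pos: [0.5542, 0.0939, 0.0334]
orientation: [-3.142, 0.0, -3.1]
force: [-0.5, -0.2, -0.8]
width: 0.47
grip_force: 30.0
```

```bash
python3 -m creep '{"travel":[[0,0,0.1],[0,0,0],[0,0,0],[0,0,0],[0,0,0],[0,0,-1],[0,0,-2],[0,0,-3],[0,0,-3],[0,0,-3],[0,0,-2],[0,0,0]],"dr":[[0,0,0],[0,0,0],[0,0,0],[0,0,0],[0,0,0],[0,0,0],[0,0,0],[0,0,0],[0,0,0],[0,0,0],[0,0,0],[0,0,0]],"jaw":[0.4,0.4,0.6,0.8,0.8,0.8,0.8,0.8,0.8,0.8,0.8,0.8]}'; python3 -m creep '{"travel":[[-0.8,-3.3,0],[-0.8,-3.3,0],[-0.8,-3.3,0],[-0.8,-3.3,0],[-0.8,-3.3,0],[-0.8,-3.3,0],[-0.8,-3.3,0],[-0.8,-3.3,0],[-0.8,-3.3,0],[-0.8,-3.3,0],[-0.8,-3.3,0],[0,-2.4,0]],"dr":[[0,0,0],[0,0,0],[0,0,0],[0,0,0],[0,0,0],[0,0,0],[0,0,0],[0,0,0],[0,0,0],[0,0,0],[0,0,0],[0,0,0]],"jaw":[1,1,1,1,1,1,1,1,1,1,1,1]}'; python3 -m creep '{"travel":[[0,0,0],[0,0,0],[0,0,0],[0,0,0],[0,0,0],[0,0,0],[0,0,0],[0,0,0],[0,0,0],[0,0,0],[0,0,0],[0,0,0]],"dr":[[0,0,7],[0,0,7],[0,0,7],[0,0,7],[0,0,7],[0,0,7],[0,0,7],[0,0,7],[0,0,7],[0,0,7],[0,0,7],[0,0,7]],"jaw":[1,1,1,1,1,1,1,1,1,1,1,1]}'; python3 go.py 636.6 -297.7 60 79.3
python3 - <<'E'
from h import *
S=cap('scene'); f=lambda im,x0,x1,y0,y1:cv2.resize(im[y0:y1,x0:x1,::-1],(480,360),interpolation=2)
cv2.imwrite('pics/p5.png',f(S['frame'],270,410,160,265))
E
```

```text
clock: 22.2
tool_pos: [0.5564, 0.0942, 0.1775]
orientation: [3.141, 0.007, -3.1]
force: [0.0, -0.4, 0.8]
width: 0.8
grip_force: 0.0
clock: 23.2
tool_pos: [0.6587, -0.2917, 0.1723]
orientation: [-3.141, 0.0, -3.101]
force: [0.1, -0.7, 0.1]
width: 0.999
grip_force: 0.0
clock: 24.2
tool_pos: [0.6577, -0.289, 0.1721]
orientation: [-3.141, -0.0, 1.711]
force: [0.3, -0.3, -0.0]
width: 1.0
grip_force: 0.0
rot deg [-3.000e-02 -1.000e-02  1.872e+01] cm cur [-0.57 -2.21 11.22] cm tgt [-1.25 -1.91 11.21]
clock 24.2 pos [ 0.6577 -0.289   0.1721] rpy [-1.7997e+02 -2.0000e-02  9.8020e+01] F [ 0.3 -0.3 -0. ] w 1.0 g 0.0
```

View pics/p5.png

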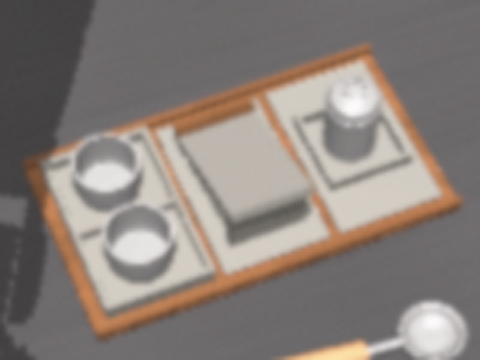

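Cups and shaker are standing correctly. Now the board; I'll open the jaw only partly so the fingers clear the dredger's handle.

```bash
python3 -m creep '{"travel":[[0,0,0],[0,0,0],[0,0,0],[-0.6,-0.95,2],[-0.6,-0.95,2],[0,0,3],[0,0,2],[0,0,0],[0,0,0]],"dr":[[0,0,6.3],[0,0,6.3],[0,0,6.1],[0,0,0],[0,0,0],[0,0,0],[0,0,0],[0,0,0],[0,0,0]],"jaw":[0.85,0.85,0.85,0.85,0.85,0.85,0.85,0.85,0.85]}'; python3 go.py 636.6 -297.7 3 79.3
```

```text
clock: 25.0
tool_pos: [0.6366, -0.2973, 0.0818]
orientation: [-3.14, -0.001, 1.392]
force: [0.0, -0.9, 0.4]
width: 0.852
grip_force: 0.0
rot deg [-0.11 -0.03  0.48] cm cur [-0.05  0.02  7.88] cm tgt [-0.04  0.    7.88]
clock 25.0 pos [ 0.6366 -0.2973  0.0818] rpy [-1.7989e+02 -3.0000e-02  7.9780e+01] F [ 0.  -0.9  0.4] w 0.852 g 0.0
```

```bash
python3 -m creep '{"travel":[[0,0,2],[0,0,2],[0,0,2],[0,0,0.8],[0,0,0.5],[0,0,0],[0,0,0]],"dr":[[0,0,0.4],[0,0,0],[0,0,0],[0,0,0],[0,0,0],[0,0,0],[0,0,0]],"jaw":[0.85,0.85,0.85,0.85,0.85,0.85,0.85]}'; python3 go.py 636.6 -297.7 3 79.3
```

```text
clock: 25.58
tool_pos: [0.638, -0.2979, 0.0107]
orientation: [3.14, 0.0, 1.384]
force: [-0.0, 0.1, 0.9]
width: 0.849
grip_force: 0.0
rot deg [ 0.08  0.02 -0.01] cm cur [-0.   -0.14  0.76] cm tgt [-0.   -0.14  0.77]
clock 25.58 pos [ 0.638  -0.2979  0.0107] rpy [1.7992e+02 2.0000e-02 7.9290e+01] F [-0.   0.1  0.9] w 0.849 g 0.0
```

```bash
python3 -m creep '{"travel":[[0,-0.1,0.4],[0,0,0.35],[0,0,0],[0,0,0]],"dr":[[0,0,0],[0,0,0],[0,0,0],[0,0,0]],"jaw":[0.85,0.85,0.85,0.85]}'; python3 -m creep '{"travel":[[0,0,0],[0,0,0],[0,0,0],[0,0,0],[0,0,0],[0,0,0],[0,0,0],[0,0,0]],"dr":[[0,0,0],[0,0,0],[0,0,0],[0,0,0],[0,0,0],[0,0,0],[0,0,0],[0,0,0]],"jaw":[0.6,0.5,0.4,0.4,0.4,0.4,0.4,0.4]}';python3 -m creep '{"travel":[[0,0,-0.5],[0,0,-1],[0,0,-2],[0,0,-3],[0,0,-3],[0,0,-3],[0,0,-3],[0,0,0],[0,0,0]],"dr":[[0,0,0],[0,0,0],[0,0,0],[0,0,0],[0,0,0],[0,0,0],[0,0,0],[0,0,0],[0,0,0]],"jaw":[0.4,0.4,0.4,0.4,0.4,0.4,0.4,0.4,0.4]}';python3 go.py 560 -6.5 160 2.3
```

```text
clock: 25.92
tool_pos: [0.6362, -0.2973, 0.0019]
orientation: [-3.141, -0.0, 1.384]
force: [0.1, 1.6, -0.2]
width: 0.846
grip_force: 0.0
clock: 26.58
tool_pos: [0.6363, -0.2974, 0.0019]
orientation: [3.141, 0.0, 1.384]
force: [-1.1, -0.6, 1.1]
width: 0.611
grip_force: 30.0
clock: 27.33
tool_pos: [0.6372, -0.2979, 0.1596]
orientation: [3.138, 0.001, 1.384]
force: [-0.2, -0.2, -0.1]
width: 0.615
grip_force: 30.0
rot deg [ 0.22 -0.09 76.97] cm cur [ 27.19 -13.01  -0.12] cm tgt [ -6.54 -29.42  -0.04]
clock 27.33 pos [ 0.6372 -0.2979  0.1596] rpy [1.7979e+02 6.0000e-02 7.9270e+01] F [-0.2 -0.2 -0.1] w 0.615 g 30.0
```

```bash
python3 -m creep '{"travel":[[0,0,0],[0,0,0],[0,0,0],[0,0,0],[0,0,0],[0,0,0],[0,0,0],[0,0,0],[0,0,0],[0,0,0],[0,0,0],[0,0,0]],"dr":[[0,0,7],[0,0,7],[0,0,7],[0,0,7],[0,0,7],[0,0,7],[0,0,7],[0,0,7],[0,0,7],[0,0,7],[0,0,6.8],[0,0,0]],"jaw":[0.4,0.4,0.4,0.4,0.4,0.4,0.4,0.4,0.4,0.4,0.4,0.4]}'; python3 -m creep '{"travel":[[-0.6,-2.9,0],[-0.6,-2.9,0],[-0.6,-2.9,0],[-0.6,-2.9,0],[-0.6,-2.9,0],[-0.6,-2.9,0],[-0.6,-2.9,0],[-0.6,-2.9,0],[-0.6,-2.9,0],[-0.6,-2.9,0],[0,0,0],[0,0,0]],"dr":[[0,0,0],[0,0,0],[0,0,0],[0,0,0],[0,0,0],[0,0,0],[0,0,0],[0,0,0],[0,0,0],[0,0,0],[0,0,0],[0,0,0]],"jaw":[0.4,0.4,0.4,0.4,0.4,0.4,0.4,0.4,0.4,0.4,0.4,0.4]}';python3 go.py 560 -6.5 160 2.5;python3 go.py 560 -6.5 160 2.5 20
```

```text
clock: 28.33
tool_pos: [0.6355, -0.297, 0.1556]
orientation: [-3.141, 0.002, 0.037]
force: [-0.7, -1.0, -0.7]
width: 0.609
grip_force: 30.0
clock: 29.33
tool_pos: [0.5631, -0.0091, 0.1563]
orientation: [-3.142, 0.001, 0.049]
force: [0.7, -0.4, 0.2]
width: 0.611
grip_force: 30.0
rot deg [-0.    0.05  0.3 ] cm cur [-0.3  -0.28 -0.37] cm tgt [-0.3  -0.28 -0.37]
clock 29.33 pos [ 0.5631 -0.0091  0.1563] rpy [-1.8e+02  5.0e-02  2.8e+00] F [ 0.7 -0.4  0.2] w 0.611 g 30.0
rot deg [-0.06 20.05  0.3 ] cm cur [-0.3  -0.28 -0.37] cm tgt [-0.15 -0.28 -0.45]
clock 29.33 pos [ 0.5631 -0.0091  0.1563] rpy [-1.8e+02  5.0e-02  2.8e+00] F [ 0.7 -0.4  0.2] w 0.611 g 30.0
```

```bash
python3 -m creep '{"travel":[[0,0,0],[0,0,0],[0,0,0],[0,0,0],[0,0,0]],"dr":[[0,6.7,0.3],[0,6.7,0],[0,6.6,0],[0,0,0],[0,0,0]],"jaw":[0.4,0.4,0.4,0.4,0.4]}'; python3 go.py 543 -6.9 95 2.5 20
python3 - <<'E'
from m import *
f=cv2.imread('pics/a1t.png');g=cv2.cvtColor(f,cv2.COLOR_BGR2GRAY)
for v in(172,190,202): print(v,g[v,280:318])
print(g[160:220,298])
E
```

```text
clock: 29.75
tool_pos: [0.5628, -0.0111, 0.1564]
orientation: [3.141, -0.346, 0.039]
force: [-0.5, 0.2, -0.3]
width: 0.611
grip_force: 30.0
rot deg [ 0.11  0.17 -0.26] cm cur [-3.93 -0.49  5.11] cm tgt [-3.94 -0.5   5.1 ]
clock 29.75 pos [ 0.5628 -0.0111  0.1564] rpy [179.98 -19.83   2.22] F [-0.5  0.2 -0.3] w 0.611 g 30.0
172 [123 132 194 231 225 196 182 179 180 177 178 180 180 179 178 179 178 177
 179 178 179 179 178 181 177 179 180 176 179 197 224 234 238 194 121 110
 193 237]
190 [119 123 177 222 197 160 171 178 179 178 178 177 177 177 178 179 177 179
 179 177 179 178 177 178 180 179 179 178 176 185 220 233 238 199 123 100
 164 224]
202 [137 145 162 210 231 197 165 174 177 177 178 176 175 176 176 177 176 178
 175 176 176 178 176 176 178 179 177 175 176 175 212 233 234 196 146 145
 155 211]
[133 130 100 138 154 240 195 165 178 180 179 178 179 179 178 178 178 177
 177 180 175 177 180 178 179 180 180 178 179 179 179 181 179 178 178 176
 180 178 177 176 177 178 175 177 179 176 145 106 116 121 127 155 234 233
 231 127 133 139 133 129]
```

```bash
python3 - <<'E'
from m import *
P=lambda u,v,z:(ray(T,[[u,v]],z)[0]*1e3).round(1)
print('left/right mid',P(285,190,.0467),P(309.6,190,.0467))
print('row172',P(284.9,172,.06),P(309.2,172,.06)); print('row202',P(285.6,202,.036),P(310.2,202,.036))
print('far edge',P(298,166,.0679),'cleat upper top edge',P(298,205.8,.0357),'face foot',P(298,205.8,.0282))
E
python3 -m creep '{"travel":[[-1.3,-0.2,1.7],[-1.3,-0.2,1.7],[-1.3,-0.1,1.7],[0,0,0],[0,0,0]],"dr":[[0,0,0],[0,0,0],[0,0,-0.25],[0,0.15,0],[0,0,0]],"jaw":[0.4,0.4,0.4,0.4,0.4]}'; python3 go.py 543 -6.9 75 2.5 20
```

```text
left/right mid [551.5  28.7  46.7] [553.6 -41.2  46.7]
row172 [601.2  30.   60. ] [603.2 -38.6  60. ]
row202 [518.2  26.4  36. ] [520.3 -43.9  36. ]
far edge [618.1  -6.7  67.9] cleat upper top edge [508.4  -9.4  35.7] face foot [508.9  -9.2  28.2]
clock: 30.37
tool_pos: [0.5452, -0.0061, 0.0972]
orientation: [3.141, -0.347, 0.043]
force: [1.0, 0.2, -0.4]
width: 0.611
grip_force: 30.0
rot deg [ 0.05  0.1  -0.05] cm cur [-0.96  0.07  2.02] cm tgt [-0.97  0.07  2.01]
clock 30.37 pos [ 0.5452 -0.0061  0.0972] rpy [179.97 -19.9    2.45] F [ 1.   0.2 -0.4] w 0.611 g 30.0
```

```bash
python3 -m creep '{"travel":[[-0.3,0,1],[-0.2,0,1],[-0.2,0.05,0.6],[0,0,0.6],[0,0,0.5],[0,0,0],[0,0,0]],"dr":[[0,0,0],[0,0,0],[0,0,0],[0,0,0],[0,0,0],[0,0,0],[0,0,0]],"jaw":[0.4,0.4,0.4,0.4,0.4,0.4,0.4]}'; python3 go.py 554.7 -6.7 46.8 2.5 20
python3 - <<'E'
from h import *
S=cap('scene'); f=lambda im,x0,x1,y0,y1:cv2.resize(im[y0:y1,x0:x1,::-1],(480,360),interpolation=2)
cv2.imwrite('pics/p6.png',f(S['frame'],290,390,165,240))
E
```

```text
clock: 30.95
tool_pos: [0.5544, -0.0077, 0.0772]
orientation: [-3.136, -0.32, 0.042]
force: [0.2, -0.7, -0.4]
width: 0.609
grip_force: 30.0
rot deg [-0.31  1.65 -0.07] cm cur [-0.93 -0.08  2.9 ] cm tgt [-1.01 -0.1   2.87]
clock 30.95 pos [ 0.5544 -0.0077  0.0772] rpy [-179.66  -18.35    2.43] F [ 0.2 -0.7 -0.4] w 0.609 g 30.0
```

View pics/p6.png

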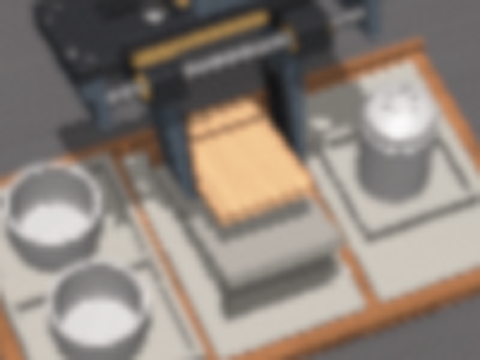

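The board is level with the face and centred, but the tool did not follow the command: it now tilts 18.4° and sits too high. I suspect a joint limit, so I'll check.

Run:
```python
from h import *
s=manip.read_state(); print(s['qpos'].round(3),s['tool_pos'],np.degrees(s['orientation']).round(2))
```

```text
[-0.077  0.279  2.242  0.144  0.306  1.32 ] [ 0.55428735 -0.00768238  0.07731664] [-179.66  -18.36    2.44]
```

Joint 5 is at its lower limit of 0.31, so the full 20° tool tilt can't be reached here. I'll use about 14° instead. Pressing lightly lets the board pivot between the pads until it lies flat on the face.

```bash
python3 -m creep '{"travel":[[0,0,0],[0,0,0],[0,0,0]],"dr":[[0.3,-4.4,0],[0,0,0],[0,0,0]],"jaw":[0.4,0.4,0.4]}'; python3 go.py 554.7 -6.7 60 2.5 14
cat > q.py <<'E'
from h import *
s=manip.read_state(); print(s['qpos'].round(3))
E
python3 q.py
```

```text
clock: 31.25
tool_pos: [0.5551, -0.0077, 0.0778]
orientation: [-3.131, -0.247, 0.043]
force: [-0.3, 0.8, -1.6]
width: 0.609
grip_force: 30.0
rot deg [-0.61 -0.12 -0.02] cm cur [-0.47 -0.08  1.71] cm tgt [-0.47 -0.1   1.71]
clock 31.25 pos [ 0.5551 -0.0077  0.0778] rpy [-179.39  -14.12    2.48] F [-0.3  0.8 -1.6] w 0.609 g 30.0
[-0.075  0.293  2.203  0.1    0.404  1.364]
```

```bash
python3 -m creep '{"travel":[[-0.4,-0.1,0.8],[0,0,0.6],[0,0,0.3],[0,0,0],[0,0,0]],"dr":[[-0.6,0,0],[0,0,0],[0,0,0],[0,0,0],[0,0,0]],"jaw":[0.4,0.4,0.4,0.4,0.4]}'; python3 go.py 555.6 -6.9 47.1 2.5 14; python3 q.py
```

```text
clock: 31.67
tool_pos: [0.5543, -0.0066, 0.0597]
orientation: [-3.141, -0.244, 0.043]
force: [-0.2, -0.5, -0.2]
width: 0.607
grip_force: 30.0
rot deg [-0.03  0.04 -0.03] cm cur [-0.18  0.04  1.25] cm tgt [-0.18  0.04  1.25]
clock 31.67 pos [ 0.5543 -0.0066  0.0597] rpy [-179.96  -13.96    2.47] F [-0.2 -0.5 -0.2] w 0.607 g 30.0
[-0.067  0.328  2.204  0.076  0.368  1.393]
```

```bash
python3 -m creep '{"travel":[[-0.1,0,0.3],[-0.1,0,0.2],[0,0,0.1],[0,0,0]],"dr":[[0,0,0],[0,0,0],[0,0,0],[0,0,0]],"jaw":[0.4,0.4,0.4,0.4]}'; python3 -m creep '{"travel":[[0,0,0.15],[0,0,0.1],[0,0,0]],"dr":[[0,0,0],[0,0,0],[0,0,0]],"jaw":[0.4,0.4,0.4]}'; python3 -m creep '{"travel":[[0,0,0.1],[0,0,0.1],[0,0,0]],"dr":[[0,0,0],[0,0,0],[0,0,0]],"jaw":[0.4,0.4,0.4]}';python3 q.py
```

```text
clock: 32.0
tool_pos: [0.5538, -0.0066, 0.0533]
orientation: [-3.141, -0.243, 0.043]
force: [0.3, -0.6, -1.0]
width: 0.61
grip_force: 30.0
clock: 32.25
tool_pos: [0.5546, -0.0066, 0.0512]
orientation: [-3.141, -0.244, 0.043]
force: [-4.0, -0.1, 6.4]
width: 0.612
grip_force: 30.0
clock: 32.5
tool_pos: [0.555, -0.0066, 0.0493]
orientation: [-3.141, -0.244, 0.043]
force: [-3.7, -0.3, 6.7]
width: 0.609
grip_force: 30.0
[-0.067  0.35   2.203  0.079  0.347  1.389]
```

Contact came at z≈0.052 as predicted, and the board is pivoting at about 7 N. Continue in small steps.

```bash
python3 -m creep '{"travel":[[0,0,0.1],[0,0,0],[0,0,0]],"dr":[[0,0,0],[0,0,0],[0,0,0]],"jaw":[0.4,0.4,0.4]}'; python3 -m creep '{"travel":[[0,0,0.1],[0,0,0],[0,0,0]],"dr":[[0,0,0],[0,0,0],[0,0,0]],"jaw":[0.4,0.4,0.4]}'; python3 -m creep '{"travel":[[0,0,0.05],[0,0,0],[0,0,0]],"dr":[[0,0,0],[0,0,0],[0,0,0]],"jaw":[0.4,0.4,0.4]}'
python3 - <<'E'
from h import *
S=cap('scene'); f=lambda im,x0,x1,y0,y1:cv2.resize(im[y0:y1,x0:x1,::-1],(480,360),interpolation=2)
cv2.imwrite('pics/p7.png',f(S['frame'],305,365,180,225))
E
```

```text
clock: 32.75
tool_pos: [0.5552, -0.0066, 0.0484]
orientation: [-3.141, -0.244, 0.043]
force: [-4.9, -0.5, 6.7]
width: 0.614
grip_force: 30.0
clock: 33.0
tool_pos: [0.5555, -0.0065, 0.0474]
orientation: [-3.141, -0.244, 0.043]
force: [-3.6, -0.6, 5.5]
width: 0.612
grip_force: 30.3
clock: 33.25
tool_pos: [0.5556, -0.0066, 0.0471]
orientation: [-3.141, -0.244, 0.043]
force: [-7.4, -0.5, 12.3]
width: 0.61
grip_force: 33.9
```

View pics/p7.png

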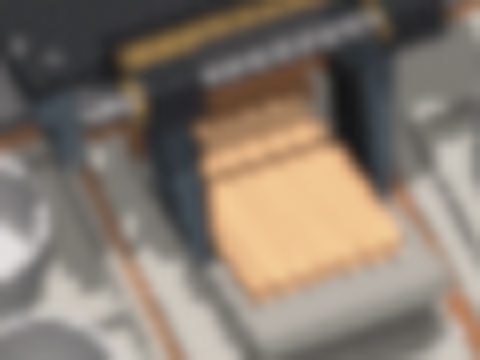

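The board lies flat on the face. Slide it down the slope to the cleat.

```bash
python3 -m creep '{"travel":[[0,0,-0.05],[-0.1,0,0.01],[-0.1,0,0.01],[-0.1,0,0.01],[0,0,0]],"dr":[[0,0,0],[0,0,0],[0,0,0],[0,0,0],[0,0,0]],"jaw":[0.4,0.4,0.4,0.4,0.4]}'; python3 -m creep '{"travel":[[-0.1,0,0.01],[0,0,0],[0,0,0]],"dr":[[0,0,0],[0,0,0],[0,0,0]],"jaw":[0.4,0.4,0.4]}'; python3 -m creep '{"travel":[[-0.1,0,0.01],[0,0,0],[0,0,0]],"dr":[[0,0,0],[0,0,0],[0,0,0]],"jaw":[0.4,0.4,0.4]}';python3 q.py
```

```text
clock: 33.72
tool_pos: [0.5528, -0.0067, 0.0463]
orientation: [-3.141, -0.244, 0.043]
force: [0.1, 0.0, 2.4]
width: 0.611
grip_force: 30.9
clock: 33.97
tool_pos: [0.5518, -0.0067, 0.046]
orientation: [-3.141, -0.244, 0.043]
force: [0.8, -1.2, 3.2]
width: 0.612
grip_force: 31.0
clock: 34.22
tool_pos: [0.5508, -0.0067, 0.0456]
orientation: [-3.141, -0.244, 0.043]
force: [-0.3, -0.6, 4.7]
width: 0.612
grip_force: 31.0
[-0.068  0.353  2.211  0.082  0.337  1.385]
```

```bash
Z='"dr":[[0,0,0],[0,0,0],[0,0,0]],"jaw":[0.4,0.4,0.4]'; python3 -m creep '{"travel":[[-0.1,0,0.01],[0,0,0],[0,0,0]],"dr":[[0,0,0],[0,0,0],[0,0,0]],"jaw":[0.4,0.4,0.4]}'; python3 -m creep '{"travel":[[-0.1,0,0.01],[0,0,0],[0,0,0]],"dr":[[0,0,0],[0,0,0],[0,0,0]],"jaw":[0.4,0.4,0.4]}';python3 -m creep '{"travel":[[-0.1,0,0.01],[0,0,0],[0,0,0]],"dr":[[0,0,0],[0,0,0],[0,0,0]],"jaw":[0.4,0.4,0.4]}'
```

```text
clock: 34.47
tool_pos: [0.5498, -0.0068, 0.0452]
orientation: [-3.141, -0.244, 0.043]
force: [-0.6, 0.3, 3.3]
width: 0.612
grip_force: 31.1
clock: 34.72
tool_pos: [0.5488, -0.0068, 0.0448]
orientation: [-3.141, -0.243, 0.043]
force: [0.4, 0.3, 4.4]
width: 0.607
grip_force: 31.1
clock: 34.97
tool_pos: [0.5478, -0.0068, 0.0445]
orientation: [-3.141, -0.243, 0.043]
force: [0.2, -0.3, 4.1]
width: 0.609
grip_force: 31.1
```

```bash
python3 -m creep '{"travel":[[-0.1,0,0.01],[0,0,0],[0,0,0]],"dr":[[0,0,0],[0,0,0],[0,0,0]],"jaw":[0.4,0.4,0.4]}'; python3 -m creep '{"travel":[[-0.1,0,0.01],[0,0,0],[0,0,0]],"dr":[[0,0,0],[0,0,0],[0,0,0]],"jaw":[0.4,0.4,0.4]}'
python3 - <<'E'
from h import *
S=cap('scene'); f=lambda im,x0,x1,y0,y1:cv2.resize(im[y0:y1,x0:x1,::-1],(480,360),interpolation=2)
cv2.imwrite('pics/p8.png',f(S['frame'],305,365,180,225))
E
```

```text
clock: 35.22
tool_pos: [0.5475, -0.0069, 0.0444]
orientation: [-3.141, -0.245, 0.043]
force: [4.8, 0.6, 2.3]
width: 0.612
grip_force: 30.6
clock: 35.47
tool_pos: [0.5474, -0.0069, 0.0445]
orientation: [-3.141, -0.246, 0.043]
force: [8.4, 2.7, 2.3]
width: 0.608
grip_force: 30.1
```

View pics/p8.png

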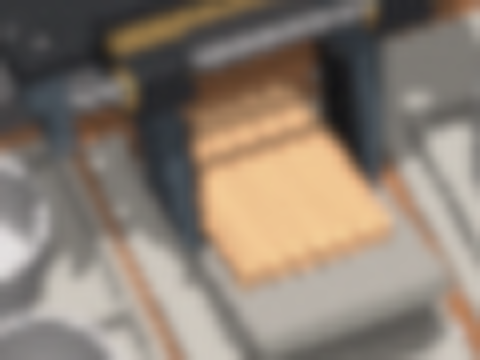

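The board has reached the cleat: Fx is rising and the TCP has stopped. Release and retreat.

```bash
python3 -m creep '{"travel":[[0,0,0],[0,0,0],[0,0,0],[0,0,0],[0,0,-0.3],[0,0,-1],[0,0,-2],[0,0,-3],[0,0,-3],[0,0,-3],[0,0,0]],"dr":[[0,0,0],[0,0,0],[0,0,0],[0,0,0],[0,0,0],[0,0,0],[0,0,0],[0,0,0],[0,0,0],[0,0,0],[0,0,0]],"jaw":[0.7,0.75,0.75,0.75,0.75,0.75,0.75,0.75,0.75,0.75,0.75]}'; python3 q.py;  python3 -m creep '{"travel":[[0,-3,0],[0,-3,0],[0,-3,0],[0,-3,0],[0,-3,0],[0,-3,0],[0,-3,0],[0,-3,0],[0,-3,0],[0,0,0],[0,0,0]],"dr":[[0,0,0],[0,0,0],[0,0,0],[0,0,0],[0,0,0],[0,0,0],[0,0,0],[0,0,0],[0,0,0],[0,0,0],[0,0,0]],"jaw":[0.75,0.75,0.75,0.75,0.75,0.75,0.75,0.75,0.75,0.75,0.75]}'
python3 - <<'E'
from m import *
f=lambda im,x0,x1,y0,y1:cv2.resize(im[y0:y1,x0:x1,::-1],(400,300),interpolation=2)
cv2.imwrite('pics/p9.png',np.hstack([f(T['frame'],240,360,148,238),f(S['frame'],270,410,165,270)]))
a,h=blob(T,298,190,25,'wood'); print('board top view px',a,h.min(0),h.max(0), ray(T,[a],.053)*1e3, rect(T,h,.053))
E
```

```text
clock: 36.43
tool_pos: [0.5177, -0.0085, 0.1688]
orientation: [3.141, -0.25, 0.043]
force: [1.9, -0.2, 0.8]
width: 0.75
grip_force: 0.0
[-0.077  0.061  2.252  0.053  0.581  1.41 ]
clock: 37.35
tool_pos: [0.5042, 0.2625, 0.1632]
orientation: [-3.141, -0.243, 0.045]
force: [-0.8, -0.5, 0.1]
width: 0.748
grip_force: 0.0
board top view px [298.43786383 192.37205771] [288. 176.] [309. 209.] [[545.22424486  -9.90335049  53.        ]] [544.9  -9.4  95.7  57.8   3.6]
```

View pics/p9.png

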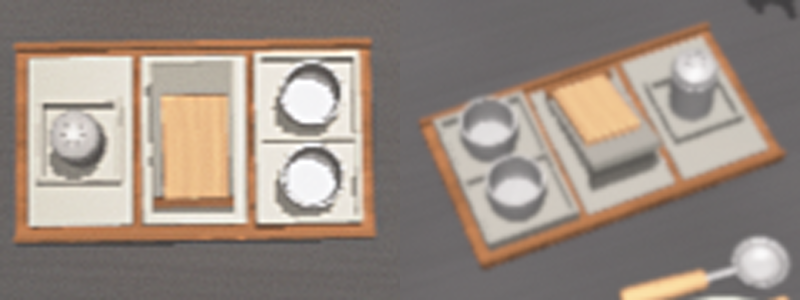

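The board lies flat against the cleat, but may be 2–3 mm off-centre to the right. I'll measure along single pixel rows.

Run:
```python
from m import *
import m
fr=[m.T['frame'].astype(float)]+[cap('top')['frame'].astype(float) for _ in range(3)]
F=np.mean(fr,0); old=cv2.imread('pics/a1t.png')[:,:,::-1].astype(float)
sat=F.max(2)-F.min(2)
def cross(x,lev,rise):
    for i in range(len(x)-1):
        if (x[i]<lev<=x[i+1]) if rise else (x[i]>=lev>x[i+1]): return i+(x[i]-lev)/(x[i]-x[i+1])
for v in(182,188,194,200):
    r=sat[v]; L=284+cross(r[284:300],r[298]/2,True); Rr=300+cross(r[300:314],r[298]/2,False)
    z=.0467+(190-v)*.0026*np.tan(np.radians(20))
    a=ray(T,[[L,v],[Rr,v]],z+.0094)[:,:2]*1e3
    g=old[v].mean(1); fl=(284,)
    gR=305+cross(g[305:313],200,True)
    b=ray(T,[[gR,v]],z)[0,:2]*1e3
    print(v,'board L,R',np.round([L,Rr],2),a[:,1].round(1),'mid',a.mean(0).round(1),'face right px',round(gR,2),b.round(1),'face mid y',round(b[1]+35,1), g[282:288].round())
```

```text
182 board L,R [287.72 308.12] [ 20.8 -36.5] mid [573.4  -7.8] face right px 309.48 [575.5 -40.2] face mid y -5.2 [191. 229. 188. 153. 175. 176.]
188 board L,R [288.07 308.23] [ 19.6 -37.2] mid [557.1  -8.8] face right px 309.5 [559.1 -40.8] face mid y -5.8 [181. 222. 190. 153. 173. 178.]
194 board L,R [288.32 308.29] [ 18.6 -37.9] mid [540.7  -9.7] face right px 309.51 [542.5 -41.3] face mid y -6.3 [174. 220. 224. 192. 170. 174.]
200 board L,R [288.42 308.32] [ 18.  -38.4] mid [524.1 -10.2] face right px 309.57 [525.9 -42. ] face mid y -7.0 [159. 207. 229. 194. 163. 173.]
```

The board is about 3 mm right of the face's midline and parallel to it. There is plenty of time, so I'll nudge it sideways with the half-open fingers.

```bash
python3 -m creep '{"travel":[[0,3,0],[0,3,0],[0,3,0],[0,3,0],[0,3,0],[0,3,0],[0,3,0],[0,3,0],[0,3,0],[0,0,0],[0,0,0]],"dr":[[0,0,0],[0,0,0],[0,0,0],[0,0,0],[0,0,0],[0,0,0],[0,0,0],[0,0,0],[0,0,0],[0,0,0],[0,0,0]],"jaw":[0.75,0.75,0.75,0.75,0.75,0.75,0.75,0.75,0.75,0.75,0.75]}';python3 go.py 547.5 -6.9 75 2.5 14
```

```text
clock: 38.62
tool_pos: [0.5163, -0.0099, 0.1633]
orientation: [-3.141, -0.244, 0.04]
force: [0.2, 0.2, 0.3]
width: 0.748
grip_force: 0.0
rot deg [ 0.03  0.03 -0.21] cm cur [ 0.9  -0.17  9.32] cm tgt [ 0.9  -0.16  9.33]
clock 38.62 pos [ 0.5163 -0.0099  0.1633] rpy [-179.98  -13.97    2.28] F [0.2 0.2 0.3] w 0.748 g 0.0
```

```bash
python3 -m creep '{"travel":[[0.5,-0.15,2],[0.4,0,2],[0,0,2],[0,0,2],[0,0,1],[0,0,0],[0,0,0]],"dr":[[0,0,-0.2],[0,0,0],[0,0,0],[0,0,0],[0,0,0],[0,0,0],[0,0,0]],"jaw":[0.75,0.75,0.75,0.75,0.75,0.75,0.75]}';python3 go.py 547.4 -6.9 47.5 2.5 14;python3 q.py
```

```text
clock: 39.2
tool_pos: [0.5465, -0.0049, 0.078]
orientation: [3.141, -0.243, 0.047]
force: [-0.9, -0.3, 0.7]
width: 0.747
grip_force: 0.0
rot deg [-0.04  0.09  0.21] cm cur [-0.66  0.2   2.98] cm tgt [-0.66  0.2   2.98]
clock 39.2 pos [ 0.5465 -0.0049  0.078 ] rpy [179.98 -13.91   2.71] F [-0.9 -0.3  0.7] w 0.747 g 0.0
[-0.065  0.281  2.218  0.068  0.402  1.399]
```

```bash
python3 -m creep '{"travel":[[-0.4,0.2,0.6],[-0.3,0,0.6],[0,0,0.6],[0,0,0.5],[0,0,0.3],[0,0,0]],"dr":[[0,0,0.2],[0,0,0],[0,0,0],[0,0,0],[0,0,0],[0,0,0]],"jaw":[0.75,0.75,0.75,0.75,0.75,0.75]}';python3 go.py 547.4 -6.9 47.5 2.5 14;python3 q.py
```

```text
clock: 39.7
tool_pos: [0.5462, -0.0074, 0.0505]
orientation: [-3.141, -0.243, 0.043]
force: [-0.8, 0.7, -0.9]
width: 0.753
grip_force: 0.0
rot deg [-0.02  0.08 -0.03] cm cur [ 0.04 -0.05  0.32] cm tgt [ 0.04 -0.05  0.32]
clock 39.7 pos [ 0.5462 -0.0074  0.0505] rpy [-179.97  -13.92    2.47] F [-0.8  0.7 -0.9] w 0.753 g 0.0
[-0.07   0.338  2.219  0.082  0.344  1.384]
```

```bash
python3 -m creep '{"travel":[[0.05,0,0.15],[0,0,0.1],[0,-0.2,0],[0,-0.2,0],[0,-0.15,0],[0,0,0],[0,0,0]],"dr":[[0,0,0],[0,0,0],[0,0,0],[0,0,0],[0,0,0],[0,0,0],[0,0,0]],"jaw":[0.75,0.75,0.75,0.75,0.75,0.75,0.75]}'; python3 -m creep '{"travel":[[0,-0.1,0],[0,-0.1,0],[0,0,0]],"dr":[[0,0,0],[0,0,0],[0,0,0]],"jaw":[0.75,0.75,0.75]}'; python3 -m creep '{"travel":[[0,-0.1,0],[0,-0.1,0],[0,0,0],[0,0,0]],"dr":[[0,0,0],[0,0,0],[0,0,0],[0,0,0]],"jaw":[0.75,0.75,0.75,0.75]}'; python3 go.py 547.4 -3 47.5 2.5 14
```

```text
clock: 40.28
tool_pos: [0.5472, -0.0017, 0.0489]
orientation: [-3.141, -0.244, 0.043]
force: [0.5, -0.3, 0.2]
width: 0.749
grip_force: 0.0
clock: 40.53
tool_pos: [0.5471, 0.0002, 0.0489]
orientation: [-3.141, -0.244, 0.043]
force: [0.3, 0.0, 0.2]
width: 0.752
grip_force: 0.0
clock: 40.87
tool_pos: [0.547, 0.0022, 0.0488]
orientation: [-3.141, -0.244, 0.043]
force: [0.3, 0.8, 0.0]
width: 0.75
grip_force: 0.0
rot deg [-0.02  0.05 -0.02] cm cur [-0.01  0.52  0.13] cm tgt [-0.01  0.52  0.13]
clock 40.87 pos [0.547  0.0022 0.0488] rpy [-179.97  -13.95    2.48] F [0.3 0.8 0. ] w 0.75 g 0.0
```

```bash
python3 -m creep '{"travel":[[0,0.2,0],[0,0.2,0],[0,0,-0.5],[0,0,-1],[0,0,-2],[0,0,-3],[0,0,-3],[0,0,-2],[0,0,0]],"dr":[[0,0,0],[0,0,0],[0,0,0],[0,0,0],[0,0,0],[0,0,0],[0,0,0],[0,0,0],[0,0,0]],"jaw":[0.75,0.75,0.75,0.75,0.75,0.75,0.75,0.75,0.75]}';  python3 -m creep '{"travel":[[0,-3,0],[0,-3,0],[0,-3,0],[0,-3,0],[0,-3,0],[0,-3,0],[0,-3,0],[0,-3,0],[0,-3,0],[0,0,0],[0,0,0]],"dr":[[0,0,0],[0,0,0],[0,0,0],[0,0,0],[0,0,0],[0,0,0],[0,0,0],[0,0,0],[0,0,0],[0,0,0],[0,0,0]],"jaw":[0.75,0.75,0.75,0.75,0.75,0.75,0.75,0.75,0.75,0.75,0.75]}'
python3 - <<'E'
from m import *
import m
cv2.imwrite('pics/fin.png',m.T['frame'][:,:,::-1])
f=lambda im,x0,x1,y0,y1:cv2.resize(im[y0:y1,x0:x1,::-1],(400,300),interpolation=2)
cv2.imwrite('pics/p10.png',np.hstack([f(m.T['frame'],240,360,148,238),f(m.S['frame'],305,365,180,225)]))
F=np.mean([m.T['frame'].astype(float)]+[cap('top')['frame'].astype(float) for _ in range(3)],0); sat=F.max(2)-F.min(2)
def cross(x,lev,rise):
    for i in range(len(x)-1):
        if (x[i]<lev<=x[i+1]) if rise else (x[i]>=lev>x[i+1]): return i+(x[i]-lev)/(x[i]-x[i+1])
for v in(182,188,194,200):
    r=sat[v]; L=282+cross(r[282:300],r[298]/2,True); Rr=300+cross(r[300:314],r[298]/2,False)
    z=.0467+(190-v)*.0026*np.tan(np.radians(20))
    print(v,L,Rr,(ray(T,[[L,v],[Rr,v]],z+.0094)[:,:2].mean(0)*1e3).round(1))
print(sat[196:216,298].round())
E
```

```text
clock: 41.62
tool_pos: [0.5206, -0.0033, 0.1651]
orientation: [3.141, -0.25, 0.043]
force: [0.3, 0.3, 1.4]
width: 0.751
grip_force: 0.0
clock: 42.53
tool_pos: [0.5074, 0.2677, 0.1605]
orientation: [-3.141, -0.243, 0.045]
force: [0.7, 0.0, 0.6]
width: 0.746
grip_force: 0.0
182 286.62051282051283 307.151724137931 [573.3  -4.9]
188 287.0081081081081 307.0985401459854 [557.   -5.8]
194 287.03494623655916 307.2253086419753 [540.6  -6.3]
200 287.3584474885845 307.3098958333333 [524.   -7.3]
[95. 94. 94. 94. 96. 96. 95. 94. 96. 95. 94. 77. 81. 74. 27. 14. 17. 10.
 10. 53.]
```

View pics/p10.png

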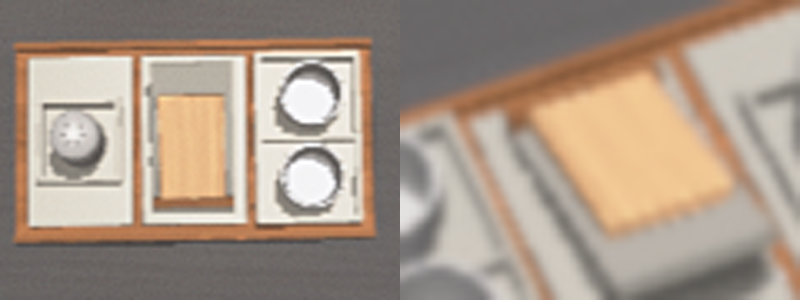

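The board is now centred on the face to about 0.3 mm and lies against the cleat. Cups and shaker are standing in their pockets, so I'm handing in.

```bash
python3 -c "
from bench import manip
print(manip.job_done())"
```

```text
the job is handed in; nothing more can be done
None
```

The job is handed in at about 43 s: both small cups and the plain shaker stand in their pockets, and the menu board lies flat and centred against the cleat; I did not go near the look-alikes except the dredger, and I did not re-check them in the final picture.

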